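Release the eccentric stop and bring the filled pot under the dibble

ROBOT

A 6-joint arm with a two-finger parallel gripper is mounted at the origin on a cart in front of the work surface, level with it; the furniture and walls round the work are solid. World frame = base frame: x ahead of the robot, y to its left, z up, the work surface at z = 0. Lengths are in m, angles in rad, forces in N, time in s.
With the tool pointing down it reaches from about 0.375 to 0.9 m from the base axis. Payload 3.1 kg.
Tool frame: the origin (TCP) lies between the finger pads; the fingertips stand 25 mm ahead of it and the grasp point (between the pads) lies 6 mm ahead of it; y points along the fingers, x is the direction in which the jaws open and shut, and the axes are right-handed (so a half turn about y gives the same grasp; the last joint's range is limited). The gripper opens to 87 mm and grips with 3 to 60 N. Pads are 19 mm wide; open, the fingers measure 117 mm over their backs; the gripper's body (75 mm by 190 mm) begins 51 mm behind the grasp point.
Start: joints at [0.963, 0.527, 1.433, -0, 1.181, -0.178], TCP at [0.26, 0.568, 0.213] pointing down, gripper open.
Joint ranges: [-3.08, 3.08], [-0.75, 2.2], [0.22, 2.44], [-1.43, 4.57], [0, 2.65], [-2.85, 2.85]. Speed limits (rad/s): [2.79, 2.79, 3.14, 3.14, 3.14, 3.14].

INTERFACE

Orientations are given as a unit quaternion [x, y, z, w].
In Python, from rig import robot gives the robot as it stands.
- The arm moves only by the tool carry_out, never from a script. Its argument "moves" is a list of rows, each a list of 7 numbers: the opening, from 0 (shut) to 1 (fully open), then the shift along the tool's x, y, z in cm, then the turn, a rotation vector about the tool's x, y, z in rad. In form: [[grip, x, y, z, rx, ry, rz], ...]. A call has 1 to 20 rows; each row is the pose to reach, as a shift and turn from the pose commanded when the call began, along the tool's axes at that moment; what a row does not reach only later rows make up. A row lasts 1/10 s, in which the tool goes at most 50 mm and 8.59 degrees, less where a joint would pass 70% of its speed; a pose out of reach is approached as far as the arm can. A call with a gripper value outside its range is refused whole. The fingers move at their own pace and stop on an object; "force" is the grip in N (left out, the last holds). Time passes only in rows, so rows that repeat a pose let the fingers close. It gives the time, the measured TCP pose, the force and the opening at its end, in the units of the state.
- robot.get_obs(): the state, without advancing time (a new reading comes with each control period).
- robot.camera(name): name is "scene" or "top" or "wrist"; returns the picture (384x512x3 uint8, red, green, blue); there is no depth.
- robot.camera_params(name): a dict with "fx", "fy", "cx", "cy" (pixels), "extrinsics" (4x4, takes a point from camera to world coordinates); the wrist camera has in their place "mount" (4x4, takes a point from camera to tool coordinates, whose origin is the TCP and whose axes are the tool frame's). Camera axes: x right, y down, z forward; pixel columns grow to the right and rows downward; lengths in m; the calibration is good to about 2 mm. A picture is of the moment at which its call begins: read the wrist's pose just before it. camera_params takes no time and is no camera call.
- robot.hand_in(): hands the job in, once; it reports no verdict.
The state is a dict: "time": time; "q": joint angles; "joint_velocities": joint speeds; "joint_torque": joint torques, N m; "position": TCP position; "tool_rot": TCP orientation; "ft_force": force on the tool from outside, world axes, zero at the start; "moment": the same for the moment, N m; "grip_width": finger opening in m.
Only numpy, scipy, OpenCV 4.12 (cv2) and the standard library are available. Lean on these libraries where they do the work, as an engineer would, in place of code of your own. Each camera call takes 0.05 s, during which the arm holds its last target.

TASK

The filled pot on the dibbling station waits at the filling place, its carriage held back by the eccentric cam on the right: push the cam's upright stud round with the fingertips, by the right, until the cam is at its low point against its far stop peg, and only then push the carriage by its upright push plate all the way forward to its end stop, so that the pot stands under the dibble. This is pushing work only: do not touch the pot, pick nothing up, and leave the other loose things around it where they are.

Things in the scene. Friction and masses are not known exactly. Their poses are not given: they have to be found in the camera images.
- station: Fixed base of the dibbling station: grey plate, top 12 mm above the bench, from x -110 to +262 and y -63 to +132 mm, with a wing for the cam to y -154. Origin on the bench; x = the carriage's forward direction (away from the robot), y left, z up. The stand at its far end: column at x 228; its head, over x 120 to 250, is 186 mm or more above the bench, its top at 322 mm.
- dibble_tip (a point): Point of the fixed wooden dibble, 113 mm above the bench at station x 140, y 0 mm: the pot's centre must come under it.
- cam_pivot (a point): The cam's fixed pivot bolt, at station (27, -110) mm, right of the carriage, at the level of the cam's top face (27 mm above the bench). The bolt head ends 35 mm above the bench.
- cam_stud (a point): Upright steel stud of the cam, 16 mm diameter, from the cam's top face (27 mm above the bench) up to 79 mm; this point is on its axis at 62 mm. It stands 65 mm from the pivot on the cam's high (wide) side and goes round with the cam; about 4 N there turn it. The cam is a flat dark disc, 90 mm diameter, 10 mm thick, its pivot 32 mm off its centre.
- cam (a joint): Cam angle: 0 = high point and stud toward the roller (station -x, toward the robot). Grows counter-clockwise from above: the stud goes by the right (-y) to the far side. 3.14 = low point toward the roller, stud at station +x, disc against its far stop peg. Turns only between these stops, stays where left. Starts at 0 to 0.5.
- push_plate (a point): Middle of the rear face (toward the robot) of the carriage's upright steel push plate: plate 90 mm wide, 6 mm thick, from 32 to 98 mm above the bench; this point is 70 mm above the bench. The rod end block behind it rises only to 32 mm.
- carriage (a joint): Travel of the aluminium pot carriage, m: 0 = back at the filling place (start), 0.064 = at its end stop, pot under the dibble. About 3 N push it; it stays where left. Its roller (18 mm, on an arm to the right with top 35 mm above the bench, at station x -60, y -110 mm at the start) meets the cam's rim: cam at high point, the carriage goes only about 1 mm; at low point, all the way.
- pot_seat (a point): Centre of the pot seat on the carriage deck, on the three small support pads (38 mm above the bench), inside a low ring 12 mm high; moves with the carriage.
- filled_pot: The filled pot as a whole; origin at the centre of its underside. Loose; not to be touched.
- pot_mid (a point): Centre, half-way up, of the terracotta pot with soil that stands loose in the carriage's seat: 68 mm diameter at the rim, 60 mm high, so from 38 to 98 mm above the bench; about 0.3 kg.
- plug_near_at (a point): Bystander, to be left alone: brown root-bound soil plug, 130 long, 43 thick, lying on the left of the station's base next to the carriage, its top 55 above the bench. A point at its middle.
- plug_far_at (a point): Bystander, to be left alone: a second such root plug, lying on the bench at the front left, its top 43 above the bench. A point at its middle.
- secateurs_at (a point): Bystander, to be left alone: secateurs with two red handles, 203 long, 17 high, lying to the right of the station. A point at its middle.
- brush_at (a point): Bystander, to be left alone: wooden hand brush, 152 x 62 x 46, lying to the left of the station. A point at its middle.

How it is judged:
By the outcome, as a careful person would: the job done as asked, in the order asked, and still so for the second after the job is handed in, with the robot touching nothing.
It also fails if it takes over 53 s, if anything falls off the work surface, if the arm or the gripper's body presses on something with over 40 N, if the wrist force passes 120 N, or if a joint passes its speed limit or range.

## Working session

There is one attempt and no reset: what is moved stays moved. The work goes in short steps, Python scripts to look and compute and a tool call to move; the robot and the scene stay as the last step left them, time stands still between calls to the robot, and variables do not carry over. Pictures are saved under pics/ and viewed, and the job is handed in when it is done.

Besides the shell and the picture viewer there is one more tool, called after "Emit:" by a JSON object that holds its "op" and its "data". carry_out: Moves the arm, as the interface text tells. Its arguments: {"type":"object","properties":{"moves":{"type":"array"},"force":{"type":"number"}},"required":["moves"]}

```bash
mkdir -p pics
python3 - <<'E'
from rig import robot
import cv2
o=robot.get_obs();print(o)
for n in("scene","top"):
    im=robot.camera(n);cv2.imwrite(f"pics/{n}0.png",im[:,:,::-1])
    print(n,robot.camera_params(n))
print(robot.camera_params("wrist"))
E
```

```text
{'time': 0.0, 'q': array([ 9.62503890e-01,  5.28450289e-01,  1.43391258e+00,  4.70781060e-06,
        1.18135186e+00, -1.78532682e-01]), 'joint_velocities': array([ 3.37196881e-04,  5.98680047e-04, -8.04355068e-04,  8.72516664e-05,
        1.49862845e-03,  1.92772327e-03]), 'joint_torque': array([-1.46809482e-03, -4.40045285e+01, -1.76588988e+01,  6.31916709e-02,
        5.83793269e-02, -1.58177918e-04]), 'position': array([0.25996583, 0.56754953, 0.21217812]), 'tool_rot': array([ 0.59540125,  0.38119128, -0.38257917, -0.59483085]), 'ft_force': array([ 0.07430795, -0.24973689,  0.2141886 ]), 'moment': array([ 0.03298804, -0.03899089, -0.03991991]), 'grip_width': 0.08715693411757933}
scene {'fx': 454.6588261971693, 'fy': 454.6588261971693, 'cx': 255.4254904600346, 'cy': 191.87058596559208, 'extrinsics': array([[ 0.78278052, -0.2586308 ,  0.56600775, -0.10731138],
       [-0.62222829, -0.33889482,  0.70567858, -0.82732807],
       [ 0.00930688, -0.90457748, -0.42620766,  0.61295675],
       [ 0.        ,  0.        ,  0.        ,  1.        ]])}
top {'fx': 348.62665927661135, 'fy': 348.62665927661135, 'cx': 261.6168979411867, 'cy': 191.9278471143285, 'extrinsics': array([[ 0.01244632, -0.99443215,  0.10464124,  0.47191235],
       [-0.99991739, -0.01204194,  0.0044953 ,  0.01513861],
       [-0.00321018, -0.10468854, -0.99449988,  1.10229568],
       [ 0.        ,  0.        ,  0.        ,  1.        ]])}
{'fx': 270.1978511277721, 'fy': 270.1978511277721, 'cx': 256.168698517559, 'cy': 197.35520400765637, 'mount': array([[ 9.99999923e-01,  2.38720352e-04, -3.10368281e-04,
        -6.83715131e-05],
       [ 3.63910798e-04, -2.74073353e-01,  9.61708721e-01,
        -1.71555913e-01],
       [ 1.44515769e-04, -9.61708761e-01, -2.74073419e-01,
         7.49700389e-02],
       [ 0.00000000e+00,  0.00000000e+00,  0.00000000e+00,
         1.00000000e+00]])}
```

View pics/scene0.png

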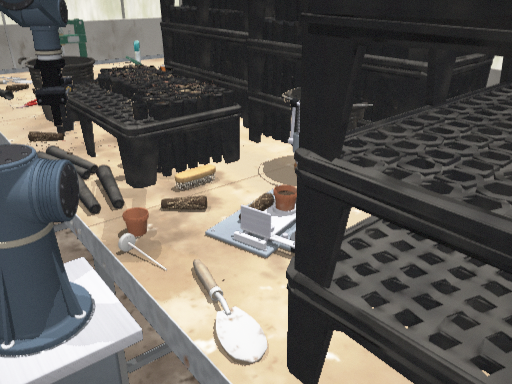

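View pics/top0.png

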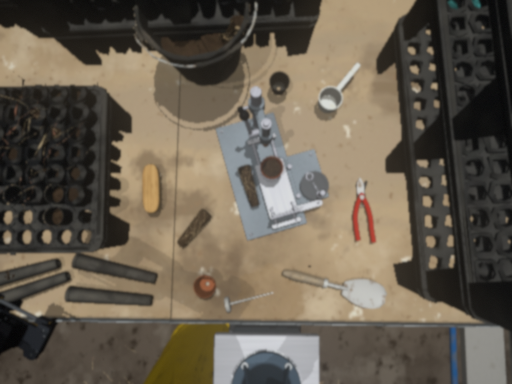

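Run:
```python
import cv2
im=cv2.imread("pics/top0.png")
cv2.imwrite("pics/topz.png",cv2.resize(im[80:250,200:390],None,fx=4,fy=3.5*4/3.5,interpolation=cv2.INTER_CUBIC)[:600])
cv2.imwrite("pics/topz.png",cv2.resize(im[100:245,200:345],(600,600),interpolation=cv2.INTER_CUBIC))
im=cv2.imread("pics/scene0.png")
cv2.imwrite("pics/scz.png",cv2.resize(im[70:270,190:390],(600,600),interpolation=cv2.INTER_CUBIC))
```

```text
(no output)
```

View pics/topz.png

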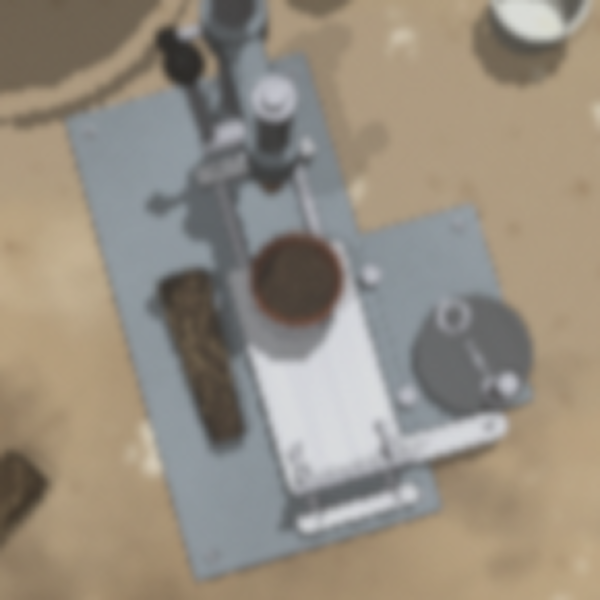

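View pics/scz.png

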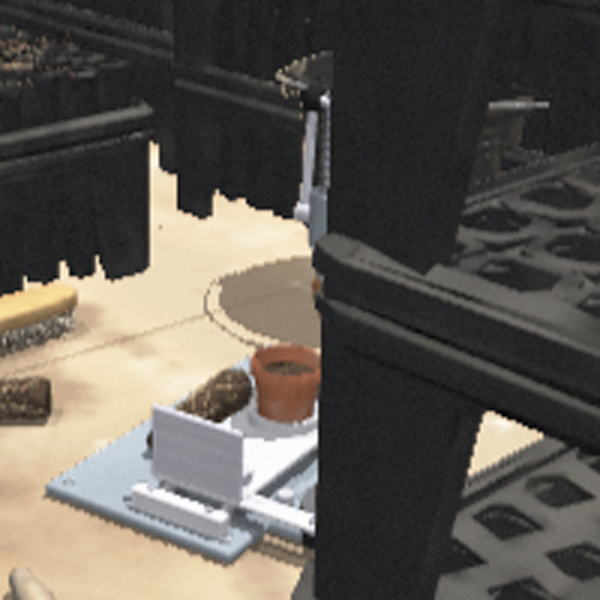

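```bash
cat > h.py <<'E'
import numpy as np
from rig import robot
def ray(cam,u,v,z):
    p=robot.camera_params(cam);E=p["extrinsics"]
    d=E[:3,:3]@np.array([(u-p["cx"])/p["fx"],(v-p["cy"])/p["fy"],1]);o=E[:3,3]
    return o+d*(z-o[2])/d[2]
def proj(cam,P):
    p=robot.camera_params(cam);E=p["extrinsics"]
    c=E[:3,:3].T@(np.array(P)-E[:3,3]);return p["fx"]*c[0]/c[2]+p["cx"],p["fy"]*c[1]/c[2]+p["cy"]
E
python3 - <<'E'
from h import *
from scipy.optimize import least_squares
k=600/145
pts=[(197,580,-110,132,12),(440,505,-110,-63,12),(67,118,262,132,12),(303,55,262,-63,12),(453,317,27,-110,35)]
W=np.array([ray("top",200+(a-1.5)/k,100+(b-1.5)/k,z/1e3)[:2] for a,b,x,y,z in pts])
L=np.array([[x,y] for *_,x,y,z in pts])/1e3
f=lambda p:(L@np.array([[np.cos(p[2]),np.sin(p[2])],[-np.sin(p[2]),np.cos(p[2])]])+p[:2]-W).ravel()
r=least_squares(f,[.5,0,.2]);print(r.x,r.fun.reshape(-1,2)*1e3)
x,y,t=r.x
R=np.array([[np.cos(t),-np.sin(t)],[np.sin(t),np.cos(t)]])
tl=lambda w:R.T@(w-r.x[:2])*1e3
for nm,a,b,z in [("studtop",508,383,.079),("pot",296,279,.098),("plateR",413,493,.098),("plateL",297,524,.098),("roller",492,425,.035)]:
    w=ray("top",200+(a-1.5)/k,100+(b-1.5)/k,z)[:2];print(nm,w,tl(w))
for nm,l in [("pivot",(27,-110)),("plate",(-90,0)),("stud_end",(92,-110)),("dib",(140,0))]:
    print(nm,R@np.array(l)/1e3+r.x[:2])
# wrist, secateurs, shelf
for u,v in[(360,180),(355,240),(372,243)]: print(ray("top",u,v,.01))
print(ray("top",395,260,0.0),ray("top",410,290,0))
E
```

```text
[ 0.57829134 -0.02977142  0.29368398] [[-2.06489078  1.97326056]
 [-3.87490929 -2.65152505]
 [ 0.31788297  2.92429845]
 [ 4.38218826 -1.25992627]
 [ 1.23972884 -0.98610769]]
studtop [ 0.58095975 -0.15952894] [ -35.00810742 -124.97426009]
pot [ 0.65088185 -0.00729305] [75.98951904  0.50240263]
plateR [ 0.50135327 -0.08993788] [-91.06089708 -35.31830698]
plateL [ 0.47893819 -0.00963272] [-89.26948066  48.03722735]
roller [ 0.55420006 -0.15500597] [ -59.31273651 -112.89855036]
pivot [ 0.63597815 -0.12724568]
plate [ 0.49214479 -0.05582466]
stud_end [ 0.69819511 -0.10842945]
dib [0.71229709 0.01075584]
[ 0.62849179 -0.29022022  0.01      ]
[ 0.44038382 -0.27151511  0.01      ]
[ 0.43182588 -0.32401439  0.01      ]
[ 0.37996008 -0.39752444  0.        ] [ 0.28935858 -0.44120962  0.        ]
```

Run:
```python
import cv2,numpy as np
im=cv2.imread("pics/top0.png")
im=cv2.convertScaleAbs(im,alpha=2.2,beta=20)
cv2.imwrite("pics/shz.png",cv2.resize(im[0:340,340:512],(304*1,600),interpolation=cv2.INTER_CUBIC))
im=cv2.imread("pics/scene0.png")
im=cv2.convertScaleAbs(im,alpha=2.2,beta=20)
cv2.imwrite("pics/shz2.png",cv2.resize(im,(800,600)))
```

```text
(no output)
```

View pics/shz.png

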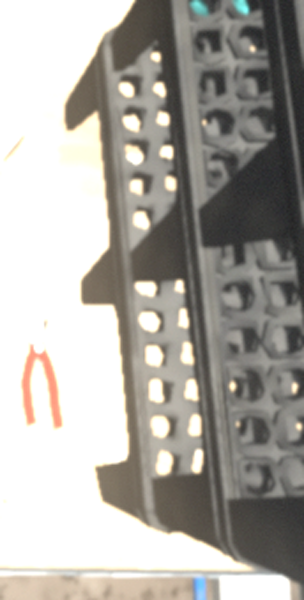

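View pics/shz2.png

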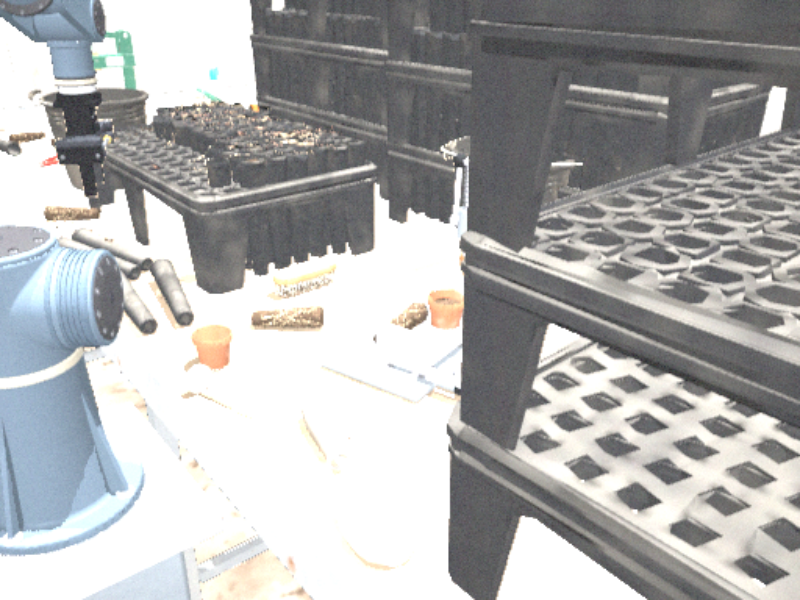

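Run:
```python
from h import *
from scipy.spatial.transform import Rotation as R
o=robot.get_obs();M=R.from_quat(o['tool_rot']).as_matrix();print(M.round(3))
for i in (0,2):print(np.arctan2(M[1,i],M[0,i]))
print(robot.__dir__()[:40])
```

```text
[[ 0.417 -0.001 -0.909]
 [ 0.909 -0.002  0.417]
 [-0.002 -1.     0.   ]]
1.1409703577082346
2.7117660321608916
['camera', 'get_obs', 'Unreachable', 'camera_params', '__module__', '__dict__', '__weakref__', '__doc__', 'hand_in', '__new__', '__repr__', '__hash__', '__str__', '__getattribute__', '__setattr__', '__delattr__', '__lt__', '__le__', '__eq__', '__ne__', '__gt__', '__ge__', '__init__', '__reduce_ex__', '__reduce__', '__getstate__', '__subclasshook__', '__init_subclass__', '__format__', '__sizeof__', '__dir__', '__class__']
```

```bash
cat >> h.py <<'E'
import json,sys
S=np.array([.5783,-.0298]);T=.2937
RS=np.array([[np.cos(T),-np.sin(T)],[np.sin(T),np.cos(T)]])
def st(x,y): return S+RS@np.array([x,y])/1e3
def rows(start,pts,grip=0):
    """start,pts: (x,y,z,yaw) commanded"""
    x0,y0,z0,w0=start;out=[]
    for x,y,z,w in pts:
        dx,dy=x-x0,y-y0
        a=dx*np.cos(w0)+dy*np.sin(w0);c=-dx*np.sin(w0)+dy*np.cos(w0)
        out.append([grip,round(a*100,2),round(-(z-z0)*100,2),round(c*100,2),0,round(-(w-w0),3),0])
    return out
def pose(rowstart,row):
    x0,y0,z0,w0=rowstart;_,a,b,c,_,r,_=row
    a,b,c=a/100,b/100,c/100
    return (x0+a*np.cos(w0)-c*np.sin(w0),y0+a*np.sin(w0)+c*np.cos(w0),z0-b,w0-r)
def lin(wps,ns):
    out=[]
    for p,q,n in zip(wps[:-1],wps[1:],ns):
        for i in range(1,n+1): out.append(tuple(np.array(p)+(np.array(q)-np.array(p))*i/n))
    return out
E
python3 - <<'E'
from h import *
s=(.26,.568,.213,1.141)
p=lin([s,(.26,.568,.30,1.0),(.40,.2,.30,-.3),(.49,-.12,.30,-1.6)],[2,9,9])
print(rows(s,p))
E
```

```text
[[0, np.float64(0.0), np.float64(-4.35), np.float64(0.0), 0, np.float64(0.07), 0], [0, np.float64(0.0), np.float64(-8.7), np.float64(0.0), 0, np.float64(0.141), 0], [0, np.float64(-3.07), np.float64(-8.7), np.float64(-3.12), 0, np.float64(0.285), 0], [0, np.float64(-6.14), np.float64(-8.7), np.float64(-6.24), 0, np.float64(0.43), 0], [0, np.float64(-9.21), np.float64(-8.7), np.float64(-9.35), 0, np.float64(0.574), 0], [0, np.float64(-12.28), np.float64(-8.7), np.float64(-12.47), 0, np.float64(0.719), 0], [0, np.float64(-15.34), np.float64(-8.7), np.float64(-15.59), 0, np.float64(0.863), 0], [0, np.float64(-18.41), np.float64(-8.7), np.float64(-18.71), 0, np.float64(1.008), 0], [0, np.float64(-21.48), np.float64(-8.7), np.float64(-21.83), 0, np.float64(1.152), 0], [0, np.float64(-24.55), np.float64(-8.7), np.float64(-24.94), 0, np.float64(1.297), 0], [0, np.float64(-27.62), np.float64(-8.7), np.float64(-28.06), 0, np.float64(1.441), 0], [0, np.float64(-30.43), np.float64(-8.7), np.float64(-30.45), 0, np.float64(1.585), 0], [0, np.float64(-33.25), np.float64(-8.7), np.float64(-32.84), 0, np.float64(1.73), 0], [0, np.float64(-36.07), np.float64(-8.7), np.float64(-35.23), 0, np.float64(1.874), 0], [0, np.float64(-38.88), np.float64(-8.7), np.float64(-37.62), 0, np.float64(2.019), 0], [0, np.float64(-41.7), np.float64(-8.7), np.float64(-40.01), 0, np.float64(2.163), 0], [0, np.float64(-44.51), np.float64(-8.7), np.float64(-42.4), 0, np.float64(2.308), 0], [0, np.float64(-47.33), np.float64(-8.7), np.float64(-44.79), 0, np.float64(2.452), 0], [0, np.float64(-50.14), np.float64(-8.7), np.float64(-47.19), 0, np.float64(2.597), 0], [0, np.float64(-52.96), np.float64(-8.7), np.float64(-49.58), 0, np.float64(2.741), 0]]
```

Emit:
{"op": "carry_out", "data": {"moves": [[0,0,-4.35,0,0,0.07,0],[0,0,-8.7,0,0,0.14,0],[0,-3.1,-8.7,-3.1,0,0.28,0],[0,-6.1,-8.7,-6.2,0,0.43,0],[0,-9.2,-8.7,-9.4,0,0.57,0],[0,-12.3,-8.7,-12.5,0,0.72,0],[0,-15.3,-8.7,-15.6,0,0.86,0],[0,-18.4,-8.7,-18.7,0,1.0,0],[0,-21.5,-8.7,-21.8,0,1.15,0],[0,-24.6,-8.7,-24.9,0,1.3,0],[0,-27.6,-8.7,-28.1,0,1.44,0],[0,-30.4,-8.7,-30.5,0,1.58,0],[0,-33.2,-8.7,-32.8,0,1.73,0],[0,-36.1,-8.7,-35.2,0,1.87,0],[0,-38.9,-8.7,-37.6,0,2.0,0],[0,-41.7,-8.7,-40,0,2.15,0],[0,-44.5,-8.7,-42.4,0,2.3,0],[0,-47.3,-8.7,-44.8,0,2.45,0],[0,-50.1,-8.7,-47.2,0,2.6,0],[0,-53,-8.7,-49.6,0,2.74,0]]}}

```text
time: 2.1
position: [0.4903, -0.1216, 0.2998]
tool_rot: [-0.491, 0.509, -0.508, 0.491]
ft_force: [1.1, 0.4, -0.5]
grip_width: 0.0005
```

Run:
```python
from h import *
s=pose((.26,.568,.213,1.141),[0,-53,-8.7,-49.6,0,2.74,0])
print(s)
o=robot.get_obs();print(o['position'],o['q'],o['grip_width'])
t=(.569,-.139,.25,-2.61)
p=lin([s,t],[8])
print([[float(v) for v in r] for r in rows(s,p)])
```

```text
(np.float64(0.4900457148091154), np.float64(-0.12047292546472965), 0.3, -1.5990000000000002)
[ 0.49032748 -0.12164661  0.29979077] [-4.64843441e-01  2.65172559e-01  1.61220519e+00  2.21470998e-04
  1.26506809e+00  1.14022723e+00] 0.0005484248428853861
[[0.0, 0.2, 0.62, 0.99, 0.0, 0.126, 0.0], [0.0, 0.41, 1.25, 1.99, 0.0, 0.253, 0.0], [0.0, 0.61, 1.87, 2.98, 0.0, 0.379, 0.0], [0.0, 0.81, 2.5, 3.97, 0.0, 0.505, 0.0], [0.0, 1.02, 3.12, 4.97, 0.0, 0.632, 0.0], [0.0, 1.22, 3.75, 5.96, 0.0, 0.758, 0.0], [0.0, 1.43, 4.38, 6.95, 0.0, 0.885, 0.0], [0.0, 1.63, 5.0, 7.94, 0.0, 1.011, 0.0]]
```

Emit:
{"op": "carry_out", "data": {"moves": [[0,0.2,0.6,1.0,0,0.126,0],[0,0.4,1.25,2.0,0,0.253,0],[0,0.6,1.9,3.0,0,0.38,0],[0,0.8,2.5,4.0,0,0.505,0],[0,1.0,3.1,5.0,0,0.63,0],[0,1.2,3.75,6.0,0,0.76,0],[0,1.4,4.4,7.0,0,0.885,0],[0,1.6,5.0,7.9,0,1.01,0]]}}

```text
time: 2.9
position: [0.569, -0.1384, 0.2493]
tool_rot: [-0.185, 0.683, -0.682, 0.184]
ft_force: [-0.9, 1.2, -0.0]
grip_width: 0.0005
```

Run:
```python
from h import *
import cv2
o=robot.get_obs();print(o['position'],o['tool_rot'],o['q'],o['ft_force'])
cv2.imwrite("pics/w1.png",robot.camera("wrist")[:,:,::-1])
cv2.imwrite("pics/t1.png",cv2.resize(robot.camera("top")[60:260,180:420,::-1],(720,600)))
```

```text
[ 0.56899512 -0.13844801  0.24926129] [-0.1847017   0.68295345 -0.68235894  0.18397321] [-4.29379821e-01  4.35178278e-01  1.49103256e+00 -1.22604166e-05
  1.21671153e+00  2.18473803e+00] [-0.89537137  1.17835197 -0.01389868]
```

View pics/w1.png

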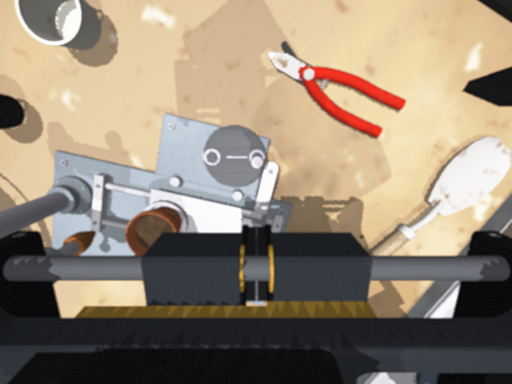

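View pics/t1.png

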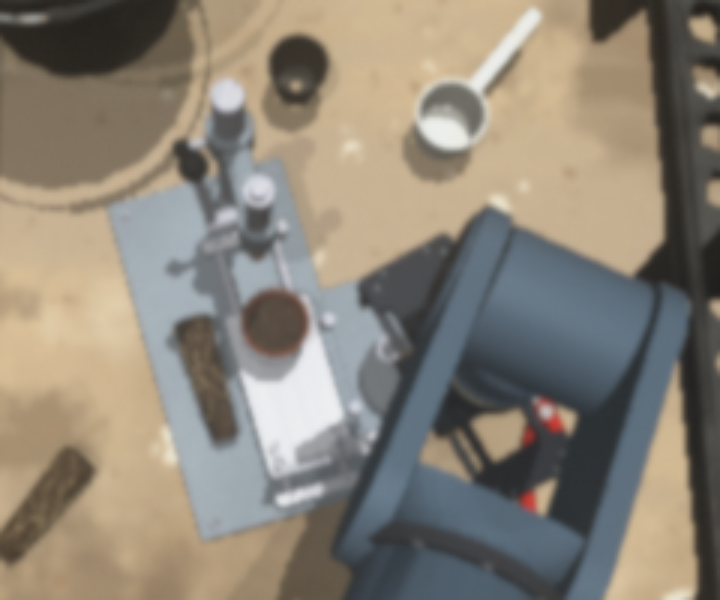

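```bash
cat >> h.py <<'E'
def tri(a,b):
    A=[];B=[]
    for cam,(u,v) in (("scene",a),("top",b)):
        p0=ray(cam,u,v,0);o=robot.camera_params(cam)["extrinsics"][:3,3];d=(p0-o)/np.linalg.norm(p0-o)
        P=np.eye(3)-np.outer(d,d);A.append(P);B.append(P@o)
    x=np.linalg.lstsq(np.vstack(A),np.hstack(B),rcond=None)[0]
    return x,[proj("scene",x),proj("top",x)]
E
python3 - <<'E'
from h import *
print(tri((288,272),(425,295)));print(tri((298,154),(467,314)))
print(tri((291,370),(396,263)))
for u,v in ((396,263),(386,172),(377,70)): print(ray("top",u,v,0))
for u,v in ((425,295),(399,22)): print([ray("top",u,v,z).round(3).tolist() for z in (.15,.2,.3)])
for u,v in ((467,314),): print([ray("top",u,v,z).round(3).tolist() for z in (.35,.4,.45)])
E
```

```text
(array([ 0.30791295, -0.39723139,  0.19362376]), [(np.float64(289.3439468631132), np.float64(271.84952426349275)), (np.float64(424.4554454462443), np.float64(295.6416854436606))])
(array([ 0.31140271, -0.39410551,  0.38905009]), [(np.float64(295.40520900102547), np.float64(154.41709435721287)), (np.float64(468.3145417108765), np.float64(312.6712708444411))])
(array([ 0.35049323, -0.40068827, -0.03727089]), [(np.float64(302.5796611883779), np.float64(368.4472793365109)), (np.float64(391.85889524060684), np.float64(268.29248878278304))])
[ 0.3708068  -0.40037597  0.        ]
[ 0.65672101 -0.37644082  0.        ]
[ 0.99670993 -0.35525997  0.        ]
[[0.302, -0.419, 0.15], [0.311, -0.396, 0.2], [0.329, -0.35, 0.3]]
[[1.071, -0.372, 0.15], [1.039, -0.351, 0.2], [0.977, -0.311, 0.3]]
[[0.3, -0.414, 0.35], [0.311, -0.385, 0.4], [0.323, -0.357, 0.45]]
```

Run:
```python
from h import *
from scipy.optimize import least_squares
D=[([.9625,.52845,1.43391],[.25997,.56755,.21218]),([-.46484,.26517,1.61221],[.49033,-.12165,.29979]),([-.42938,.43518,1.49103],[.56900,-.13845,.24926])]
def f(p):
    L1,L2,hd,e,rx=p;r=[]
    for (a,b,c),P in D:
        R=rx+L1*np.sin(b)+L2*np.sin(b+c)
        r+=[R*np.cos(a)-e*np.sin(a)-P[0],R*np.sin(a)+e*np.cos(a)-P[1],hd+L1*np.cos(b)+L2*np.cos(b+c)-P[2]]
    return np.array(r)
s=least_squares(f,[.4,.4,.1,.1,0]);print(s.x,abs(s.fun).max())
for h in (.2,.25,.3,.35,.4): print(h,proj("scene",(0,0,h)))
```

```text
[ 0.55019364  0.39878533 -0.11082455  0.11102008 -0.03135552] 0.00047425029827175
0.2 (np.float64(14.608241442665673), np.float64(228.11828444358662))
0.25 (np.float64(8.452141330591303), np.float64(203.35636481488274))
0.3 (np.float64(1.9587737148843587), np.float64(177.2378410591693))
0.35 (np.float64(-4.900358274958251), np.float64(149.6480891118241))
0.4 (np.float64(-12.157054944689605), np.float64(120.45919737282642))
```

```bash
cat >> h.py <<'E'
from scipy.spatial.transform import Rotation as Rot
def wray(o,u,v,z):
    p=robot.camera_params("wrist");M=Rot.from_quat(o['tool_rot']).as_matrix();mt=p["mount"]
    c=np.array(o['position'])+M@mt[:3,3]
    d=M@mt[:3,:3]@np.array([(u-p["cx"])/p["fx"],(v-p["cy"])/p["fy"],1])
    return c+d*(z-c[2])/d[2]
E
python3 - <<'E'
from h import *
import cv2
im=cv2.imread("pics/w1.png")
cv2.imwrite("pics/w1z.png",cv2.resize(im[105:255,160:310],(600,600),interpolation=cv2.INTER_CUBIC))
E
```

```text
(no output)
```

View pics/w1z.png

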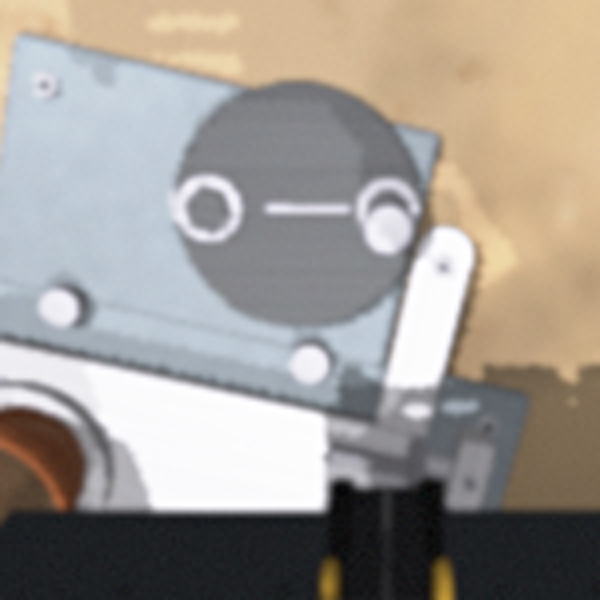

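Run:
```python
from h import *
o=robot.get_obs()
for n,u,v,z in (("pivot",208,208,.029),("studtop",388,229,.079),("studbase",388,207,.028),("roller arm end",445,263,.035),("pegfar",66,305,.03),("pegnear",311,362,.03),("tips",388,490,.225)):
    w=wray(o,160+(u-1.5)/4,105+(v-1.5)/4,z)[:2];print(n,w.round(4),(RS.T@(w-S)*1e3).round(1))
```

```text
pivot [ 0.6365 -0.1272] [  27.5 -110.1]
studtop [ 0.5807 -0.1601] [ -35.4 -125.4]
studbase [ 0.5807 -0.1604] [ -35.5 -125.7]
roller arm end [ 0.5532 -0.1543] [ -60.  -111.9]
pegfar [ 0.6648 -0.0693] [ 71.4 -62.8]
pegnear [ 0.5762 -0.0961] [-21.2 -62.9]
tips [ 0.5664 -0.135 ] [-41.8 -97.3]
```

Emit:
{"op": "carry_out", "data": {"moves": [[0,0,4.5,0,0,0,0],[0,0,9,0,0,0,0],[0,0,13,0,0,0,0],[0,0,16,0,0,0,0],[0,0,17.7,0,0,0,0],[0,0,17.7,0,0,0,0]]}}

```text
time: 3.6
position: [0.5664, -0.1375, 0.0706]
tool_rot: [-0.189, 0.684, -0.68, 0.185]
ft_force: [0.4, -0.1, 0.1]
grip_width: 0.0005
```

Run:
```python
from h import *
import cv2
s=pose((.26,.568,.213,1.141),[0,-53,-8.7,-49.6,0,2.74,0])
s=pose(s,[0,1.6,5,7.9,0,1.01,0]);s=pose(s,[0,0,17.7,0,0,0,0]);print(s)
json.dump([float(v) for v in s],open("cmd.json","w"))
o=robot.get_obs();print(o['position'],o['ft_force'],o['q'])
cv2.imwrite("pics/w2.png",robot.camera("wrist")[:,:,::-1])
# push path
def path(phis,dep=.0175,lead=.5):
    out=[]
    for f in phis:
        st_=st(27+65*-np.cos(f),-110-65*np.sin(f))
        h=T+f-np.pi/2+lead*(f-.24)/2.9
        c=st_-dep*np.array([np.cos(h),np.sin(h)])
        out.append((c[0],c[1],.073,h-np.pi/2))
    return out
for ph in (.1,.24,1,1.57,2.3,3.14):print(ph,np.round(path([ph])[0],4))
P=path(np.linspace(.24,1.7,19)); 
print([[float(v) for v in r] for r in rows(s,P)])
```

```text
(np.float64(0.5685630977798763), np.float64(-0.1386943571160261), 0.07300000000000001, -2.609)
[ 0.56637396 -0.13748839  0.07061794] [ 0.42100445 -0.11841761  0.14694558] [-4.29741989e-01  6.68974207e-01  1.64945810e+00 -6.49410973e-05
  8.30033956e-01  2.17695830e+00]
0.1 [ 0.5696 -0.1359  0.073  -2.772 ]
0.24 [ 0.5711 -0.1453  0.073  -2.6079]
1 [ 0.6009 -0.1872  0.073  -1.7169]
1.57 [ 0.6396 -0.1982  0.073  -1.0486]
2.3 [ 0.6881 -0.1783  0.073  -0.1927]
3.14 [ 0.7107 -0.1208  0.073   0.7921]
[[0.0, 0.11, 0.0, 0.7, 0.0, -0.001, 0.0], [0.0, 0.26, 0.0, 1.23, 0.0, -0.096, 0.0], [0.0, 0.36, 0.0, 1.78, 0.0, -0.191, 0.0], [0.0, 0.41, 0.0, 2.33, 0.0, -0.286, 0.0], [0.0, 0.42, 0.0, 2.89, 0.0, -0.381, 0.0], [0.0, 0.38, 0.0, 3.46, 0.0, -0.477, 0.0], [0.0, 0.3, 0.0, 4.01, 0.0, -0.572, 0.0], [0.0, 0.17, 0.0, 4.57, 0.0, -0.667, 0.0], [0.0, -0.01, 0.0, 5.11, 0.0, -0.762, 0.0], [0.0, -0.23, 0.0, 5.63, 0.0, -0.857, 0.0], [0.0, -0.49, 0.0, 6.14, 0.0, -0.952, 0.0], [0.0, -0.8, 0.0, 6.63, 0.0, -1.047, 0.0], [0.0, -1.15, 0.0, 7.09, 0.0, -1.142, 0.0], [0.0, -1.53, 0.0, 7.52, 0.0, -1.237, 0.0], [0.0, -1.95, 0.0, 7.92, 0.0, -1.332, 0.0], [0.0, -2.41, 0.0, 8.29, 0.0, -1.428, 0.0], [0.0, -2.89, 0.0, 8.62, 0.0, -1.523, 0.0], [0.0, -3.41, 0.0, 8.9, 0.0, -1.618, 0.0], [0.0, -3.94, 0.0, 9.15, 0.0, -1.713, 0.0]]
```

View pics/w2.png

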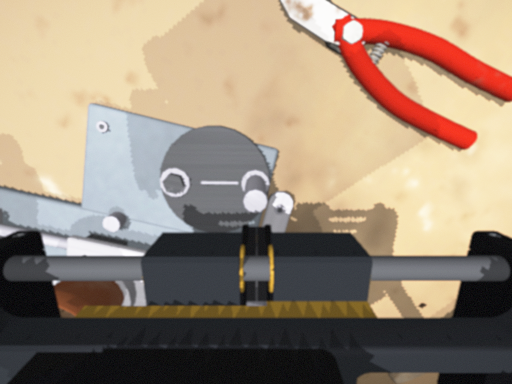

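Emit:
{"op": "carry_out", "data": {"moves": [[0,0.1,0,0.7,0,0,0],[0,0.26,0,1.23,0,-0.096,0],[0,0.36,0,1.78,0,-0.19,0],[0,0.41,0,2.33,0,-0.286,0],[0,0.42,0,2.89,0,-0.38,0],[0,0.38,0,3.46,0,-0.477,0],[0,0.3,0,4.0,0,-0.572,0],[0,0.17,0,4.57,0,-0.667,0],[0,0,0,5.1,0,-0.762,0],[0,-0.23,0,5.63,0,-0.857,0],[0,-0.49,0,6.14,0,-0.952,0]]}}

```text
time: 4.75
position: [0.6059, -0.1903, 0.0755]
tool_rot: [0.479, -0.519, 0.521, -0.48]
ft_force: [-0.2, 0.3, 0.4]
grip_width: 0.0004
```

```bash
cat >> h.py <<'E'
def path(phis,dep=.0175,lead=.5,z=.073):
    out=[]
    for f in phis:
        st_=st(27+65*-np.cos(f),-110-65*np.sin(f))
        h=T+f-np.pi/2+lead*(f-.24)/2.9
        c=st_-dep*np.array([np.cos(h),np.sin(h)])
        out.append((c[0],c[1],z,h-np.pi/2))
    return out
E
python3 - <<'E'
from h import *
import cv2
s=pose(json.load(open("cmd.json")),[0,-.49,0,6.14,0,-.952,0]);print(s)
json.dump([float(v) for v in s],open("cmd.json","w"))
o=robot.get_obs();print(o['position'],o['ft_force'])
cv2.imwrite("pics/w3.png",robot.camera("wrist")[:,:,::-1])
P=path(np.linspace(1.05,2.5,19)[1:]); 
print([[float(v) for v in r] for r in rows(s,P)])
E
```

```text
(np.float64(0.6039614079351213), np.float64(-0.18910199183690027), 0.07300000000000001, -1.657)
[ 0.60587499 -0.19029922  0.07545852] [-0.23287701  0.29957237  0.35917055]
[[0.0, 0.22, 0.0, 0.52, 0.0, -0.093, 0.0], [0.0, 0.39, 0.0, 1.07, 0.0, -0.188, 0.0], [0.0, 0.52, 0.0, 1.63, 0.0, -0.282, 0.0], [0.0, 0.6, 0.0, 2.2, 0.0, -0.377, 0.0], [0.0, 0.64, 0.0, 2.78, 0.0, -0.471, 0.0], [0.0, 0.62, 0.0, 3.36, 0.0, -0.565, 0.0], [0.0, 0.56, 0.0, 3.94, 0.0, -0.66, 0.0], [0.0, 0.46, 0.0, 4.52, 0.0, -0.754, 0.0], [0.0, 0.3, 0.0, 5.09, 0.0, -0.849, 0.0], [0.0, 0.1, 0.0, 5.64, 0.0, -0.943, 0.0], [0.0, -0.15, 0.0, 6.18, 0.0, -1.038, 0.0], [0.0, -0.44, 0.0, 6.69, 0.0, -1.132, 0.0], [0.0, -0.78, 0.0, 7.18, 0.0, -1.227, 0.0], [0.0, -1.16, 0.0, 7.65, 0.0, -1.321, 0.0], [0.0, -1.57, 0.0, 8.08, 0.0, -1.415, 0.0], [0.0, -2.02, 0.0, 8.48, 0.0, -1.51, 0.0], [0.0, -2.51, 0.0, 8.84, 0.0, -1.604, 0.0], [0.0, -3.02, 0.0, 9.16, 0.0, -1.699, 0.0]]
```

View pics/w3.png

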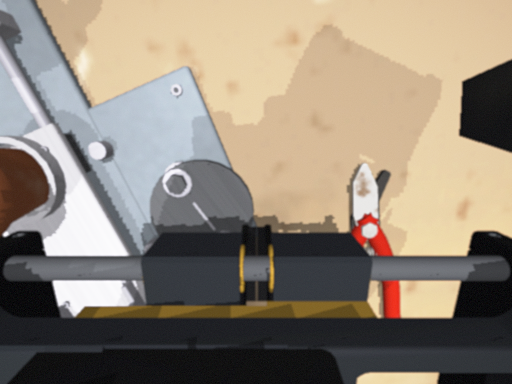

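Run:
```python
from h import *
import cv2
im=cv2.imread("pics/w3.png")
cv2.imwrite("pics/w3z.png",cv2.resize(im[140:290,140:290],(600,600),interpolation=cv2.INTER_CUBIC))
im=robot.camera("top")[:,:,::-1]
cv2.imwrite("pics/t3.png",cv2.resize(im[60:260,180:420],(720,600)))
o=robot.get_obs()
for u,v in((178,182),(194,202),(214,229),(257,240)):
    w=wray(o,u,v,.028)[:2];l=RS.T@(w-S)*1e3;d=l-[27,-110];print(l,np.arctan2(-d[1],-d[0]))
```

```text
[  28.64173444 -111.87059307] 2.2911277879685494
[   8.04451759 -116.76819892] 0.3429483196151761
[ -20.65784441 -122.42237896] 0.2549839133719984
[ -44.25636204 -153.35158073] 0.5465649974161636
```

View pics/w3z.png

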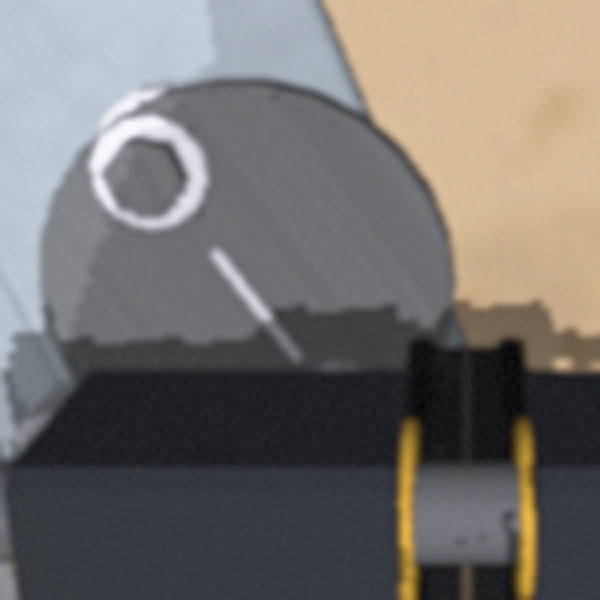

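View pics/t3.png

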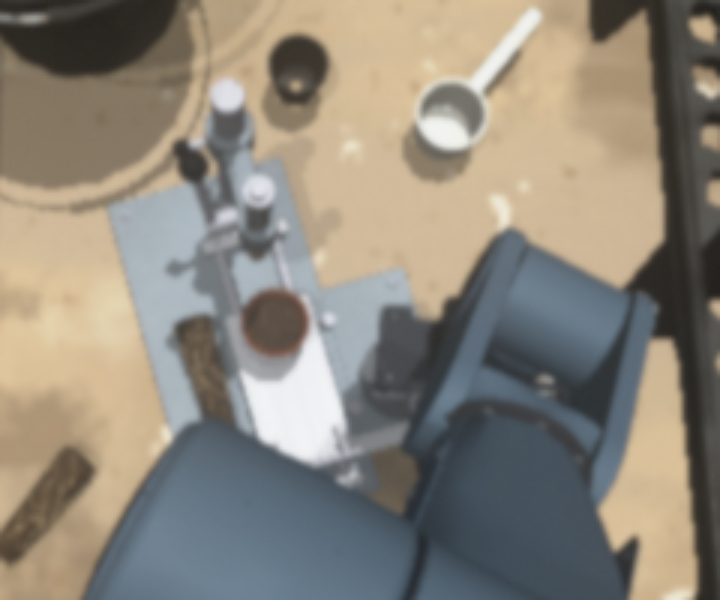

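Run:
```python
from h import *
p=robot.camera_params("wrist");mt=np.linalg.inv(p["mount"])
def wp(t):
    c=mt[:3,:3]@np.array(t)+mt[:3,3];return p["fx"]*c[0]/c[2]+p["cx"],p["fy"]*c[1]/c[2]+p["cy"],c[2]
for t in [(-.01,.025,.0095),(-.015,.025,.0095),(-.01,.025,.0),(-.01,.0,.0095),(0,-.045,.037)]:print(t,np.round(wp(t),3))
o=robot.get_obs();print(o['position'],Rot.from_quat(o['tool_rot']).as_matrix().round(3))
M=Rot.from_quat(o['tool_rot']).as_matrix()
for ph in (.24,.3,.35,.4,.5,1.0):
    for z in(.028,.079):
        w=np.append(st(27-65*np.cos(ph),-110-65*np.sin(ph)),z);print(ph,z,np.round(wp(M.T@(w-o['position'])),1))
```

```text
(-0.01, 0.025, 0.0095) [2.42871e+02 2.09506e+02 2.07000e-01]
(-0.015, 0.025, 0.0095) [2.36347e+02 2.09506e+02 2.07000e-01]
(-0.01, 0.025, 0.0) [2.43035e+02 2.21123e+02 2.10000e-01]
(-0.01, 0.0, 0.0095) [2.41132e+02 2.21250e+02 1.83000e-01]
(0, -0.045, 0.037) [2.55810e+02 2.01702e+02 1.32000e-01]
[ 0.60639037 -0.19060608  0.07535151] [[-0.086  0.005  0.996]
 [-0.996 -0.003 -0.086]
 [ 0.002 -1.     0.005]]
0.24 0.028 [2.243e+02 2.429e+02 2.000e-01]
0.24 0.079 [2.162e+02 2.743e+02 2.000e-01]
0.3 0.028 [2.277e+02 2.405e+02 2.000e-01]
0.3 0.079 [2.205e+02 2.714e+02 2.000e-01]
0.35 0.028 [2.305e+02 2.383e+02 2.000e-01]
0.35 0.079 [2.240e+02 2.687e+02 2.000e-01]
0.4 0.028 [2.331e+02 2.359e+02 2.000e-01]
0.4 0.079 [2.273e+02 2.658e+02 2.000e-01]
0.5 0.028 [2.380e+02 2.309e+02 2.000e-01]
0.5 0.079 [2.334e+02 2.596e+02 2.000e-01]
1.0 0.028 [2.537e+02 1.988e+02 2.000e-01]
1.0 0.079 [2.531e+02 2.201e+02 2.000e-01]
```

Run:
```python
from h import *
import cv2
P=np.array([.26,.5675,.2122])
for dz in (.0,.01,.025): 
  for s in(-1,1): 
    q=P+np.array([np.cos(1.141),np.sin(1.141),0])*.0435*s-[0,0,dz];print(dz,s,np.round(proj("scene",q),1))
im=cv2.imread("pics/scene0.png")
cv2.imwrite("pics/gz.png",cv2.resize(cv2.convertScaleAbs(im[20:150,0:130],alpha=1.8,beta=10),(600,600),interpolation=cv2.INTER_CUBIC))
```

```text
0.0 -1 [ 58.5 127.7]
0.0 1 [ 62.5 119.4]
0.01 -1 [ 59.1 131. ]
0.01 1 [ 63.1 122.6]
0.025 -1 [ 60.  135.9]
0.025 1 [ 63.9 127.3]
```

View pics/gz.png

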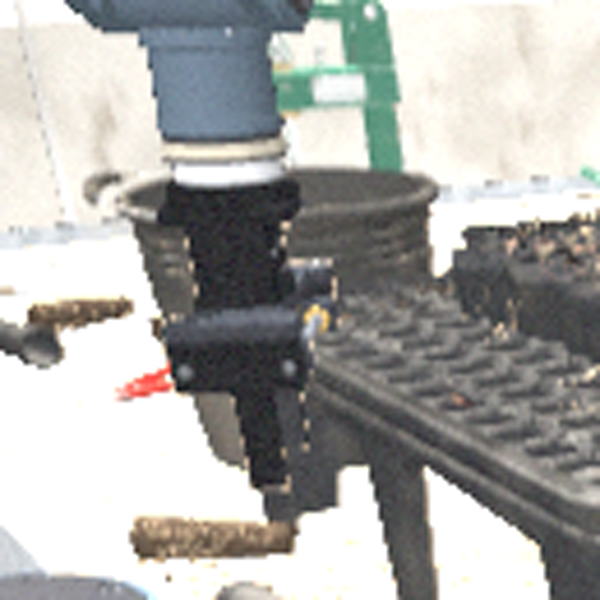

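Run:
```python
from h import *
s=tuple(json.load(open("cmd.json")))
a=st(-37,-101);print(s,a)
up=(s[0],s[1],.125,s[3]);g=(a[0],a[1],.125,-2.609);d=(a[0],a[1],.09,-2.609);e=(a[0],a[1],.058,-2.609)
P=lin([s,up,g,d,e],[2,8,1,2])
print([[float(v) for v in r] for r in rows(s,P)])
```

```text
(0.6039614079351213, -0.18910199183690027, 0.07300000000000001, -1.657) [ 0.57212344 -0.13718645]
[[0.0, -0.0, -2.6, 0.0, 0.0, -0.0, 0.0], [0.0, -0.0, -5.2, 0.0, 0.0, -0.0, 0.0], [0.0, -0.61, -5.2, -0.45, 0.0, 0.119, 0.0], [0.0, -1.22, -5.2, -0.9, 0.0, 0.238, 0.0], [0.0, -1.84, -5.2, -1.36, 0.0, 0.357, 0.0], [0.0, -2.45, -5.2, -1.81, 0.0, 0.476, 0.0], [0.0, -3.06, -5.2, -2.26, 0.0, 0.595, 0.0], [0.0, -3.67, -5.2, -2.71, 0.0, 0.714, 0.0], [0.0, -4.29, -5.2, -3.17, 0.0, 0.833, 0.0], [0.0, -4.9, -5.2, -3.62, 0.0, 0.952, 0.0], [0.0, -4.9, -1.7, -3.62, 0.0, 0.952, 0.0], [0.0, -4.9, -0.1, -3.62, 0.0, 0.952, 0.0], [0.0, -4.9, 1.5, -3.62, 0.0, 0.952, 0.0]]
```

Emit:
{"op": "carry_out", "data": {"moves": [[0,0,-2.6,0,0,0,0],[0,0,-5.2,0,0,0,0],[0,-0.6,-5.2,-0.45,0,0.12,0],[0,-1.2,-5.2,-0.9,0,0.24,0],[0,-1.8,-5.2,-1.35,0,0.36,0],[0,-2.45,-5.2,-1.8,0,0.48,0],[0,-3.05,-5.2,-2.25,0,0.6,0],[0,-3.7,-5.2,-2.7,0,0.715,0],[0,-4.3,-5.2,-3.2,0,0.835,0],[0,-4.9,-5.2,-3.6,0,0.952,0],[0,-4.9,-1.7,-3.6,0,0.952,0],[0,-4.9,-0.1,-3.6,0,0.952,0],[0,-4.9,1.5,-3.6,0,0.952,0],[0,-4.9,1.5,-3.6,0,0.952,0],[0,-4.9,1.5,-3.6,0,0.952,0]]}}

```text
time: 6.35
position: [0.5731, -0.1373, 0.059]
tool_rot: [0.185, -0.682, 0.683, -0.186]
ft_force: [0.2, -0.1, -0.7]
grip_width: 0.0006
```

Run:
```python
from h import *
import cv2
s=pose(json.load(open("cmd.json")),[0,-4.9,1.5,-3.6,0,.952,0]);print(s)
json.dump([float(v) for v in s],open("cmd.json","w"))
o=robot.get_obs();print(o['position'],o['ft_force'],RS.T@(o['position'][:2]-S))
im=robot.camera("wrist")[:,:,::-1]
cv2.imwrite("pics/w4.png",im)
cv2.imwrite("pics/w4z.png",cv2.resize(im[130:280,150:350],(800,600),interpolation=cv2.INTER_CUBIC))
```

```text
(np.float64(0.5723138349229663), np.float64(-0.13718445026913806), 0.05800000000000001, -2.609)
[ 0.57310014 -0.13732709  0.05902908] [ 0.24815419 -0.08357958 -0.69930617] [-0.03610583 -0.10141737]
```

View pics/w4z.png

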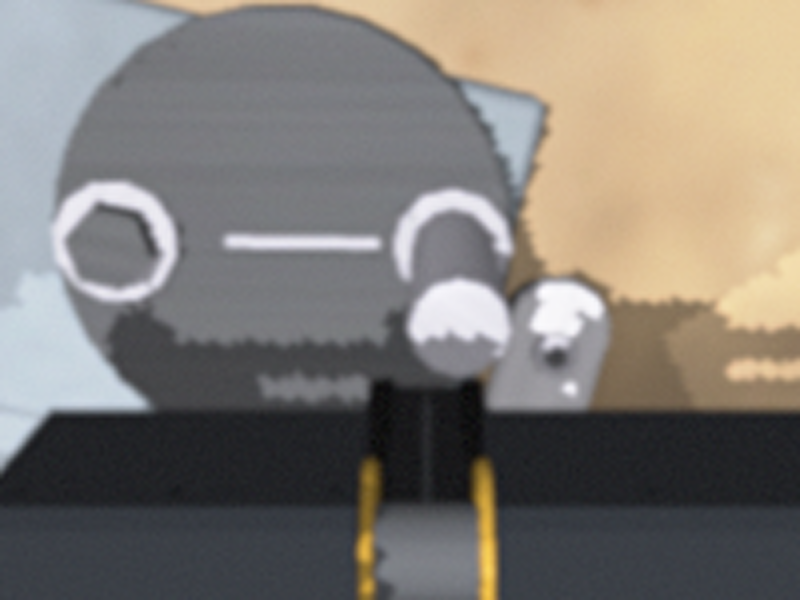

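Run:
```python
from h import *
s=tuple(json.load(open("cmd.json")))
P=path(np.linspace(.24,.64,6),z=.058)
print([[float(v) for v in r] for r in rows(s,P)])
```

```text
[[0.0, 0.51, 0.0, 0.64, 0.0, -0.001, 0.0], [0.0, 0.66, 0.0, 1.16, 0.0, -0.095, 0.0], [0.0, 0.76, 0.0, 1.7, 0.0, -0.189, 0.0], [0.0, 0.81, 0.0, 2.25, 0.0, -0.282, 0.0], [0.0, 0.82, 0.0, 2.8, 0.0, -0.376, 0.0], [0.0, 0.79, 0.0, 3.36, 0.0, -0.47, 0.0]]
```

Emit:
{"op": "carry_out", "data": {"moves": [[0,0.5,0,0.6,0,0,0],[0,0.65,0,1.15,0,-0.095,0],[0,0.75,0,1.7,0,-0.19,0],[0,0.8,0,2.25,0,-0.28,0]]}}

```text
time: 6.8
position: [0.5764, -0.1598, 0.0591]
tool_rot: [-0.281, 0.65, -0.648, 0.28]
ft_force: [-0.7, 4.5, 2.1]
grip_width: 0.0004
```

Run:
```python
from h import *
import cv2
s=pose(json.load(open("cmd.json")),[0,.8,0,2.25,0,-.28,0]);print(s)
json.dump([float(v) for v in s],open("cmd.json","w"))
o=robot.get_obs();print(o['position'],o['ft_force'],RS.T@(o['position'][:2]-S))
im=robot.camera("wrist")[:,:,::-1]
cv2.imwrite("pics/w5.png",im)
cv2.imwrite("pics/w5z.png",cv2.resize(im[130:280,150:350],(800,600),interpolation=cv2.INTER_CUBIC))
```

```text
(np.float64(0.5768466804168725), np.float64(-0.1606302027997858), 0.05800000000000001, -2.3289999999999997)
[ 0.57644322 -0.1597564   0.0591272 ] [-0.65967106  4.45563946  2.13250281] [-0.0393991  -0.12385404]
```

View pics/w5z.png

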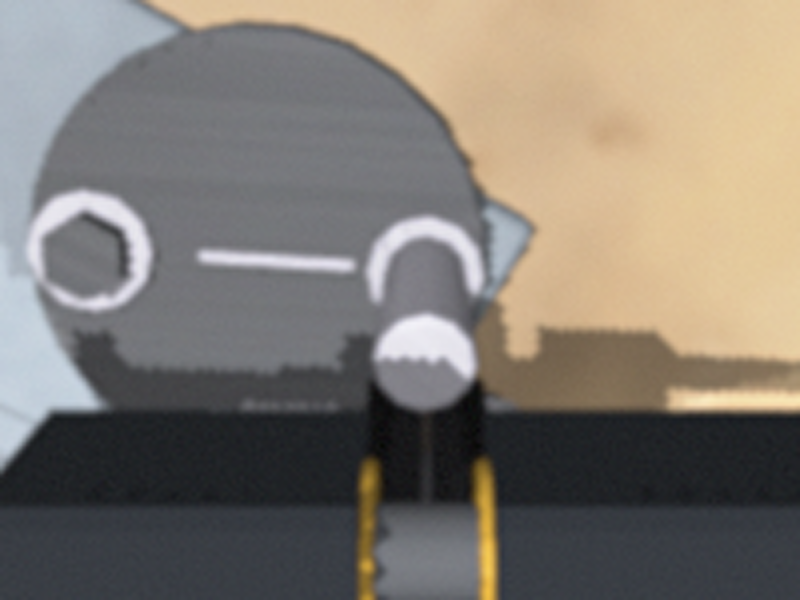

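Run:
```python
from h import *
o=robot.get_obs()
for n,u,v,z in(("top",425,361,.079),("piv",88,250,.032),("base",425,258,.0275)):
    w=wray(o,150+(u-1.5)/4,130+(v-1.5)/4,z)[:2];l=RS.T@(w-S)*1e3;d=l-[27,-110];print(n,l,np.hypot(*d),np.arctan2(-d[1],-d[0]), np.linalg.norm(w-o['position'][:2])*1e3)
```

```text
top [ -29.82539626 -140.73644033] 64.6053745779038 0.49582414079154447 18.122570729044686
piv [  28.03889877 -112.6967157 ] 2.8899111084098923 1.938519340129857 68.14604831097414
base [ -28.832675   -142.32684663] 64.51598725006545 0.5248315386907014 19.996656556569615
```

Run:
```python
from h import *
s=tuple(json.load(open("cmd.json")))
P=path(np.linspace(.48,1.9,19)[1:],z=.050)
print([[float(v) for v in r] for r in rows(s,P)])
```

```text
[[0.0, 0.17, 0.8, 0.52, 0.0, -0.095, 0.0], [0.0, 0.29, 0.8, 1.05, 0.0, -0.187, 0.0], [0.0, 0.37, 0.8, 1.6, 0.0, -0.28, 0.0], [0.0, 0.4, 0.8, 2.15, 0.0, -0.372, 0.0], [0.0, 0.39, 0.8, 2.7, 0.0, -0.465, 0.0], [0.0, 0.33, 0.8, 3.25, 0.0, -0.557, 0.0], [0.0, 0.23, 0.8, 3.8, 0.0, -0.65, 0.0], [0.0, 0.09, 0.8, 4.34, 0.0, -0.742, 0.0], [0.0, -0.1, 0.8, 4.87, 0.0, -0.835, 0.0], [0.0, -0.33, 0.8, 5.38, 0.0, -0.927, 0.0], [0.0, -0.61, 0.8, 5.88, 0.0, -1.02, 0.0], [0.0, -0.92, 0.8, 6.35, 0.0, -1.112, 0.0], [0.0, -1.27, 0.8, 6.8, 0.0, -1.205, 0.0], [0.0, -1.66, 0.8, 7.22, 0.0, -1.297, 0.0], [0.0, -2.08, 0.8, 7.6, 0.0, -1.39, 0.0], [0.0, -2.53, 0.8, 7.96, 0.0, -1.482, 0.0], [0.0, -3.01, 0.8, 8.27, 0.0, -1.575, 0.0], [0.0, -3.52, 0.8, 8.55, 0.0, -1.667, 0.0]]
```

Emit:
{"op": "carry_out", "data": {"moves": [[0,0.17,0.2,0.52,0,-0.095,0],[0,0.29,0.4,1.05,0,-0.187,0],[0,0.37,0.6,1.6,0,-0.28,0],[0,0.4,0.8,2.15,0,-0.372,0],[0,0.39,0.8,2.7,0,-0.465,0],[0,0.33,0.8,3.25,0,-0.557,0],[0,0.23,0.8,3.8,0,-0.65,0],[0,0.09,0.8,4.34,0,-0.742,0],[0,-0.1,0.8,4.87,0,-0.835,0]]}}

```text
time: 7.75
position: [0.6113, -0.1931, 0.0505]
tool_rot: [0.52, -0.481, 0.479, -0.519]
ft_force: [-3.2, 1.4, 1.3]
grip_width: 0.0006
```

Run:
```python
from h import *
import cv2
o=robot.get_obs();print(o['position'],o['ft_force'],o['q'])
im=robot.camera("wrist")[:,:,::-1]
cv2.imwrite("pics/w6.png",im)
s=pose(json.load(open("cmd.json")),[0,-.1,.8,4.87,0,-.835,0]);print(s)
json.dump([float(v) for v in s],open("cmd.json","w"))
P=path(np.linspace(1.19,2.7,20)[1:],z=.050)
print([[float(v) for v in r] for r in rows(s,P)])
```

```text
[ 0.61129968 -0.19309346  0.05047855] [-3.22576918  1.40564893  1.34846234] [-4.79587422e-01  7.54987949e-01  1.50476377e+00 -1.01670043e-03
  8.86074811e-01  1.01302677e+00]
(np.float64(0.6128940230635653), np.float64(-0.19339114124959092), 0.05000000000000001, -1.4939999999999998)
[[0.0, 0.22, 0.0, 0.52, 0.0, -0.093, 0.0], [0.0, 0.41, 0.0, 1.06, 0.0, -0.186, 0.0], [0.0, 0.55, 0.0, 1.61, 0.0, -0.279, 0.0], [0.0, 0.65, 0.0, 2.18, 0.0, -0.373, 0.0], [0.0, 0.69, 0.0, 2.75, 0.0, -0.466, 0.0], [0.0, 0.7, 0.0, 3.33, 0.0, -0.559, 0.0], [0.0, 0.65, 0.0, 3.9, 0.0, -0.652, 0.0], [0.0, 0.56, 0.0, 4.48, 0.0, -0.745, 0.0], [0.0, 0.42, 0.0, 5.04, 0.0, -0.838, 0.0], [0.0, 0.24, 0.0, 5.6, 0.0, -0.932, 0.0], [0.0, 0.01, 0.0, 6.14, 0.0, -1.025, 0.0], [0.0, -0.27, 0.0, 6.66, 0.0, -1.118, 0.0], [0.0, -0.58, 0.0, 7.16, 0.0, -1.211, 0.0], [0.0, -0.94, 0.0, 7.63, 0.0, -1.304, 0.0], [0.0, -1.34, 0.0, 8.07, 0.0, -1.398, 0.0], [0.0, -1.77, 0.0, 8.49, 0.0, -1.491, 0.0], [0.0, -2.23, 0.0, 8.86, 0.0, -1.584, 0.0], [0.0, -2.73, 0.0, 9.2, 0.0, -1.677, 0.0], [0.0, -3.25, 0.0, 9.49, 0.0, -1.77, 0.0]]
```

View pics/w6.png

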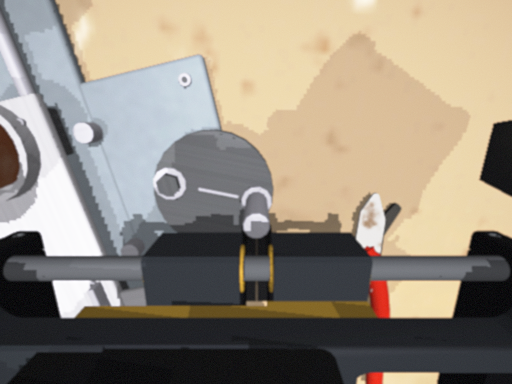

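Emit:
{"op": "carry_out", "data": {"moves": [[0,0.22,0,0.52,0,-0.093,0],[0,0.41,0,1.06,0,-0.186,0],[0,0.55,0,1.6,0,-0.28,0],[0,0.65,0,2.18,0,-0.373,0],[0,0.69,0,2.75,0,-0.466,0],[0,0.7,0,3.33,0,-0.56,0],[0,0.65,0,3.9,0,-0.652,0],[0,0.56,0,4.48,0,-0.745,0],[0,0.42,0,5.04,0,-0.838,0],[0,0.24,0,5.6,0,-0.932,0],[0,0,0,6.14,0,-1.025,0],[0,-0.27,0,6.66,0,-1.118,0]]}}

```text
time: 9.0
position: [0.6783, -0.1868, 0.0504]
tool_rot: [0.695, -0.133, 0.131, -0.694]
ft_force: [-3.9, -2.5, 0.1]
grip_width: 0.0003
```

Run:
```python
from h import *
import cv2
o=robot.get_obs();print(o['position'],o['ft_force'],o['q'])
im=robot.camera("wrist")[:,:,::-1]
cv2.imwrite("pics/w7.png",im)
s=pose(json.load(open("cmd.json")),[0,-.27,0,6.66,0,-1.118,0]);print(s)
json.dump([float(v) for v in s],open("cmd.json","w"))
P=path(np.linspace(2.15,3.2,14)[1:],z=.050)
print([[float(v) for v in r] for r in rows(s,P)])
```

```text
[ 0.67829783 -0.18684349  0.05040516] [-3.9398402  -2.5169252   0.06809988] [-0.42607509  0.82026574  1.33001988 -0.00302726  0.99262586 -0.04929619]
(np.float64(0.6790905806332939), np.float64(-0.1855894897630389), 0.05000000000000001, -0.37599999999999967)
[[0.0, 0.34, 0.0, 0.55, 0.0, -0.102, 0.0], [0.0, 0.61, 0.0, 1.09, 0.0, -0.197, 0.0], [0.0, 0.83, 0.0, 1.65, 0.0, -0.292, 0.0], [0.0, 1.01, 0.0, 2.23, 0.0, -0.386, 0.0], [0.0, 1.14, 0.0, 2.82, 0.0, -0.481, 0.0], [0.0, 1.22, 0.0, 3.43, 0.0, -0.576, 0.0], [0.0, 1.24, 0.0, 4.04, 0.0, -0.67, 0.0], [0.0, 1.22, 0.0, 4.65, 0.0, -0.765, 0.0], [0.0, 1.15, 0.0, 5.26, 0.0, -0.86, 0.0], [0.0, 1.03, 0.0, 5.86, 0.0, -0.954, 0.0], [0.0, 0.85, 0.0, 6.46, 0.0, -1.049, 0.0], [0.0, 0.63, 0.0, 7.04, 0.0, -1.144, 0.0], [0.0, 0.36, 0.0, 7.6, 0.0, -1.238, 0.0]]
```

View pics/w7.png

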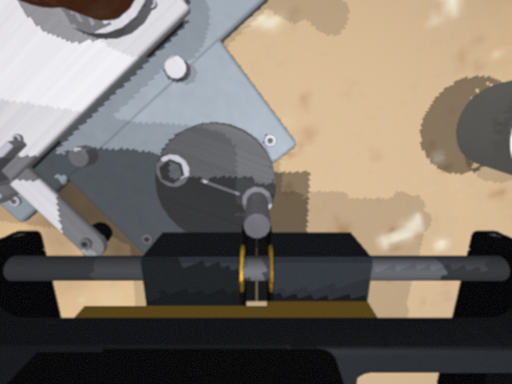

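Emit:
{"op": "carry_out", "data": {"moves": [[0,0.34,0,0.55,0,-0.1,0],[0,0.61,0,1.09,0,-0.197,0],[0,0.83,0,1.65,0,-0.29,0],[0,1.0,0,2.23,0,-0.386,0],[0,1.14,0,2.82,0,-0.48,0],[0,1.22,0,3.43,0,-0.576,0],[0,1.24,0,4.04,0,-0.67,0],[0,1.22,0,4.65,0,-0.765,0],[0,1.15,0,5.26,0,-0.86,0],[0,1.03,0,5.86,0,-0.954,0]]}}

```text
time: 10.05
position: [0.7116, -0.1371, 0.0509]
tool_rot: [0.679, 0.202, -0.201, -0.676]
ft_force: [-0.1, -3.3, -0.4]
grip_width: 0.0003
```

Run:
```python
from h import *
import cv2
o=robot.get_obs();print(o['position'],o['ft_force'],o['q'])
im=robot.camera("wrist")[:,:,::-1]
cv2.imwrite("pics/w8.png",im)
s=pose(json.load(open("cmd.json")),[0,1.03,0,5.86,0,-.954,0]);print(s)
json.dump([float(v) for v in s],open("cmd.json","w"))
P=path(np.linspace(2.96,3.20,7)[1:],z=.050)
print([[float(v) for v in r] for r in rows(s,P)])
```

```text
[ 0.71156865 -0.13709234  0.0508754 ] [-0.12514728 -3.25982679 -0.35675737] [-0.34302861  0.84185908  1.27207273 -0.00288531  1.02359199 -0.9190458 ]
(np.float64(0.7101891189506704), np.float64(-0.13486542333966672), 0.05000000000000001, 0.5780000000000003)
[[0.0, 0.21, 0.0, 0.26, 0.0, -0.05, 0.0], [0.0, 0.39, 0.0, 0.5, 0.0, -0.097, 0.0], [0.0, 0.57, 0.0, 0.75, 0.0, -0.144, 0.0], [0.0, 0.73, 0.0, 1.01, 0.0, -0.191, 0.0], [0.0, 0.88, 0.0, 1.28, 0.0, -0.238, 0.0], [0.0, 1.03, 0.0, 1.55, 0.0, -0.284, 0.0]]
```

View pics/w8.png

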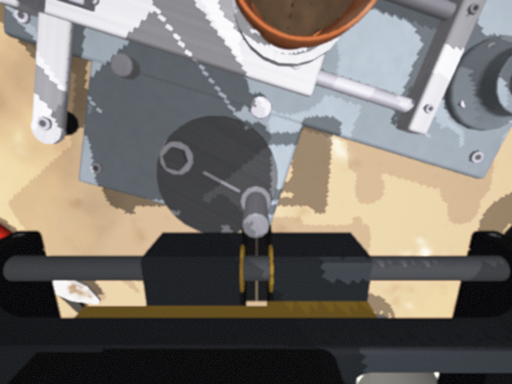

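Emit:
{"op": "carry_out", "data": {"moves": [[0,0.21,0,0.26,0,-0.05,0],[0,0.39,0,0.5,0,-0.097,0],[0,0.57,0,0.75,0,-0.144,0],[0,0.73,0,1.0,0,-0.19,0],[0,0.88,0,1.28,0,-0.238,0]]}}

```text
time: 10.6
position: [0.7123, -0.1213, 0.051]
tool_rot: [0.651, 0.28, -0.279, -0.648]
ft_force: [1.6, -2.9, -1.7]
grip_width: 0.0002
```

Run:
```python
from h import *
import cv2
o=robot.get_obs();print(o['position'],o['ft_force'])
im=robot.camera("wrist")[:,:,::-1]
cv2.imwrite("pics/w9.png",im);cv2.imwrite("pics/w9z.png",cv2.resize(im[70:250,130:310],(600,600),interpolation=cv2.INTER_CUBIC))
s=pose(json.load(open("cmd.json")),[0,.88,0,1.28,0,-.238,0]);print(s)
json.dump([float(v) for v in s],open("cmd.json","w"))
P=path([3.18,3.2,3.24,3.28],z=.050)
print([[float(v) for v in r] for r in rows(s,P)])
```

```text
[ 0.71232833 -0.12125913  0.05098403] [ 1.56635625 -2.93313158 -1.7110048 ]
(np.float64(0.710566341831078), np.float64(-0.1193368141650337), 0.05000000000000001, 0.8160000000000003)
[[0.0, 0.11, 0.0, 0.12, 0.0, -0.023, 0.0], [0.0, 0.21, 0.0, 0.23, 0.0, -0.046, 0.0], [0.0, 0.4, 0.0, 0.47, 0.0, -0.093, 0.0], [0.0, 0.58, 0.0, 0.72, 0.0, -0.14, 0.0]]
```

View pics/w9z.png

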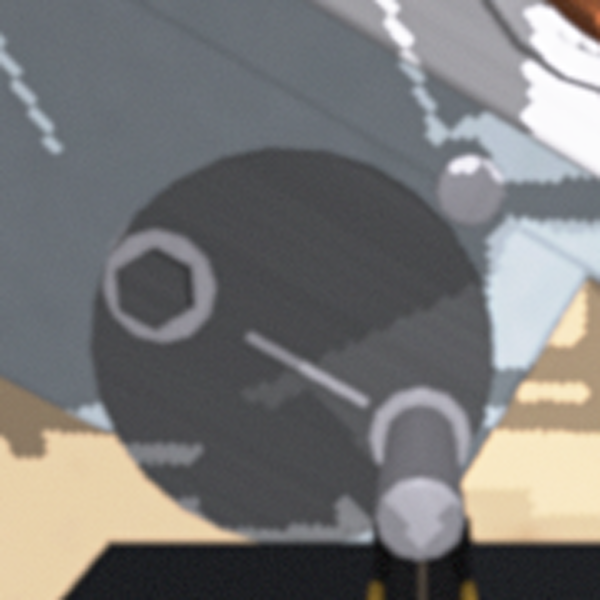

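Emit:
{"op": "carry_out", "data": {"moves": [[0,0.11,0,0.12,0,-0.023,0],[0,0.21,0,0.23,0,-0.046,0],[0,0.21,0,0.23,0,-0.046,0]]}}

```text
time: 10.95
position: [0.7125, -0.1191, 0.051]
tool_rot: [0.645, 0.296, -0.294, -0.64]
ft_force: [2.5, -6.7, -1.5]
grip_width: 0.0004
```

Run:
```python
from h import *
import cv2
o=robot.get_obs();print(o['position'],o['ft_force'])
im=robot.camera("wrist")[:,:,::-1]
cv2.imwrite("pics/w10.png",im);cv2.imwrite("pics/w10z.png",cv2.resize(im[70:250,130:310],(600,600),interpolation=cv2.INTER_CUBIC))
s=pose(json.load(open("cmd.json")),[0,.21,0,.23,0,-.046,0]);print(s)
json.dump([float(v) for v in s],open("cmd.json","w"))
P=path([3.22,3.24,3.26,3.28],z=.050)
print([[float(v) for v in r] for r in rows(s,P)])
```

```text
[ 0.71251546 -0.11913871  0.0510469 ] [ 2.50665033 -6.74055078 -1.52655034]
(np.float64(0.7103297909767364), np.float64(-0.11623132810109615), 0.05000000000000001, 0.8620000000000003)
[[0.0, 0.1, 0.0, 0.12, 0.0, -0.024, 0.0], [0.0, 0.2, 0.0, 0.23, 0.0, -0.047, 0.0], [0.0, 0.3, 0.0, 0.35, 0.0, -0.071, 0.0], [0.0, 0.4, 0.0, 0.47, 0.0, -0.094, 0.0]]
```

View pics/w10z.png

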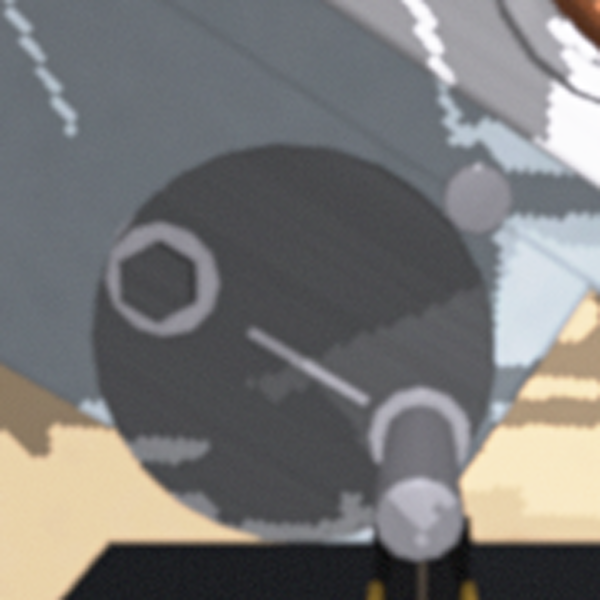

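Emit:
{"op": "carry_out", "data": {"moves": [[0,0.1,0,0.15,0,-0.02,0],[0,0.2,0,0.3,0,-0.02,0],[0,0.2,0,0.3,0,-0.02,0]]}}

```text
time: 11.3
position: [0.7128, -0.1187, 0.0513]
tool_rot: [0.644, 0.302, -0.3, -0.635]
ft_force: [3.8, -12.6, -4.1]
grip_width: 0.0002
```

Run:
```python
from h import *
import cv2
o=robot.get_obs();print(o['position'],o['ft_force'])
im=robot.camera("wrist")[:,:,::-1]
cv2.imwrite("pics/w11.png",im)
s=pose(json.load(open("cmd.json")),[0,.2,0,.3,0,-.02,0]);print(s)
json.dump([float(v) for v in s],open("cmd.json","w"))
for n,u,v,z in(("top",420,519,.079),("piv",163,278,.032),):
    pass
```

```text
[ 0.71281727 -0.11871343  0.05125248] [  3.84678082 -12.58387425  -4.06111605]
(np.float64(0.7093541941712537), np.float64(-0.11276027482101936), 0.05000000000000001, 0.8820000000000003)
```

Run:
```python
from h import *
s=tuple(json.load(open("cmd.json")))
h=s[3]+np.pi/2
b=(s[0]-.035*np.cos(h),s[1]-.035*np.sin(h),.05,s[3])
u=(b[0],b[1],.20,s[3]);a=st(-118,0)
v=(*a,.20,1.865)
P=lin([s,b,u,v],[2,4,9]);
print(b,v);print([[float(v) for v in r] for r in rows(s,P)])
```

```text
(np.float64(0.7363746015313742), np.float64(-0.1350065685818493), 0.05, 0.8820000000000003) (np.float64(0.4653528431284018), np.float64(-0.06396049991763261), 0.2, 1.865)
[[0.0, -0.0, 0.0, -1.75, 0.0, -0.0, 0.0], [0.0, -0.0, 0.0, -3.5, 0.0, -0.0, 0.0], [0.0, -0.0, -3.75, -3.5, 0.0, -0.0, 0.0], [0.0, -0.0, -7.5, -3.5, 0.0, -0.0, 0.0], [0.0, -0.0, -11.25, -3.5, 0.0, -0.0, 0.0], [0.0, -0.0, -15.0, -3.5, 0.0, -0.0, 0.0], [0.0, -1.3, -15.0, -0.67, 0.0, -0.109, 0.0], [0.0, -2.61, -15.0, 2.15, 0.0, -0.218, 0.0], [0.0, -3.91, -15.0, 4.98, 0.0, -0.328, 0.0], [0.0, -5.22, -15.0, 7.81, 0.0, -0.437, 0.0], [0.0, -6.52, -15.0, 10.63, 0.0, -0.546, 0.0], [0.0, -7.83, -15.0, 13.46, 0.0, -0.655, 0.0], [0.0, -9.13, -15.0, 16.29, 0.0, -0.765, 0.0], [0.0, -10.44, -15.0, 19.11, 0.0, -0.874, 0.0], [0.0, -11.74, -15.0, 21.94, 0.0, -0.983, 0.0]]
```

Emit:
{"op": "carry_out", "data": {"moves": [[0,0,0,-1.75,0,0,0],[0,0,0,-3.5,0,0,0],[0,0,-3.75,-3.5,0,0,0],[0,0,-7.5,-3.5,0,0,0],[0,0,-11.25,-3.5,0,0,0],[0,0,-15,-3.5,0,0,0],[0,-1.3,-15,-0.7,0,-0.11,0],[0,-2.6,-15,2.15,0,-0.22,0],[0,-3.9,-15,5,0,-0.33,0],[0,-5.2,-15,7.8,0,-0.44,0],[0,-6.5,-15,10.6,0,-0.545,0],[0,-7.8,-15,13.5,0,-0.655,0],[0,-9.1,-15,16.3,0,-0.765,0],[0,-10.4,-15,19.1,0,-0.875,0],[0,-11.7,-15,21.9,0,-0.983,0],[0,-11.7,-15,21.9,0,-0.983,0]]}}

```text
time: 12.95
position: [0.461, -0.061, 0.1999]
tool_rot: [-0.419, -0.567, 0.568, 0.424]
ft_force: [-0.2, 0.2, 0.7]
grip_width: 0.0009
```

Run:
```python
from h import *
import cv2
o=robot.get_obs();print(o['position'],o['ft_force'],o['q'])
s=pose(json.load(open("cmd.json")),[0,-11.7,-15,21.9,0,-.983,0]);print(s)
json.dump([float(v) for v in s],open("cmd.json","w"))
im=robot.camera("top")[:,:,::-1]
cv2.imwrite("pics/t12.png",cv2.resize(im[100:245,200:345],(600,600),interpolation=cv2.INTER_CUBIC))
cv2.imwrite("pics/s12.png",cv2.resize(robot.camera("scene")[:,:,::-1][100:270,150:376],(800,600)))
```

```text
[ 0.46099384 -0.06103204  0.19994249] [-0.15940999  0.24902882  0.74085928] [-3.73449665e-01  3.35787885e-01  1.83200860e+00  1.37172074e-03
  9.80374052e-01 -2.23787928e+00]
(np.float64(0.4659174632602962), np.float64(-0.06388739846422933), 0.2, 1.8650000000000002)
```

View pics/t12.png

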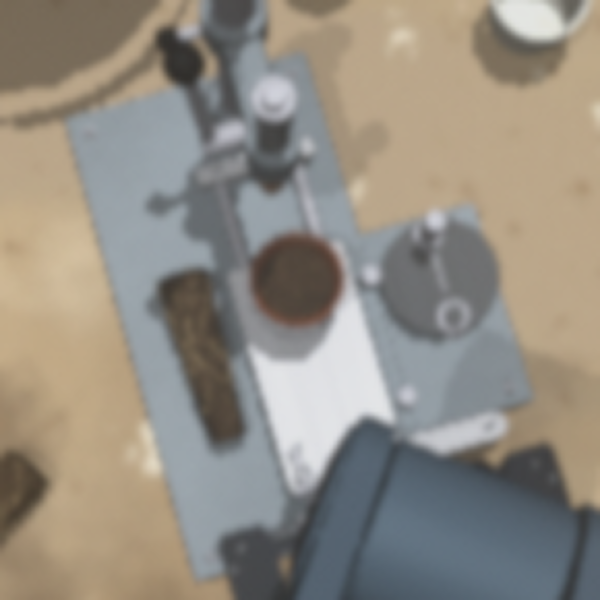

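View pics/s12.png

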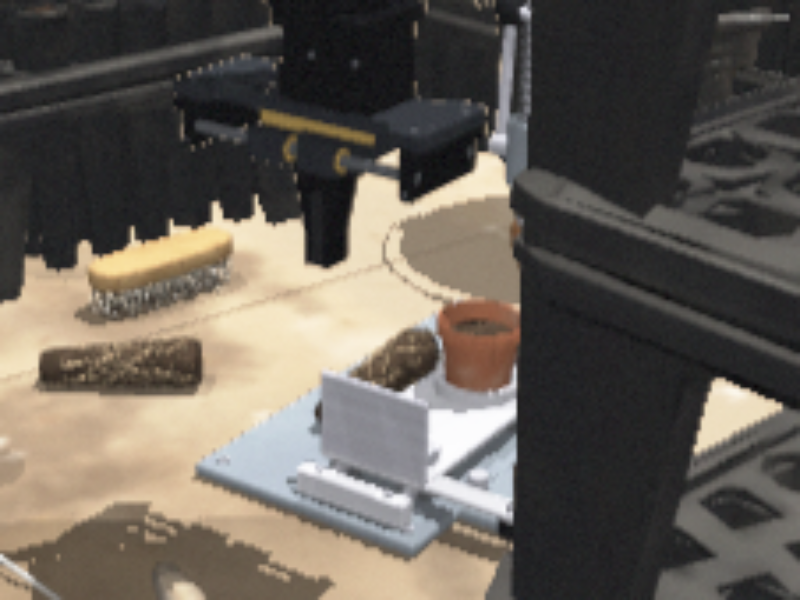

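Run:
```python
from h import *
o=robot.get_obs();P=o['position'];print(P)
for dz in(-.01,0,.01,.025):
    q=P-[0,0,dz];u=proj("scene",q);print(dz,(u[0]-150)*3.54,(u[1]-100)*3.53)
s=tuple(json.load(open("cmd.json")))
a=st(-118,0);P=lin([s,(*a,.064,1.865)],[4])
n=lambda x:(*st(x,0),.064,1.865)
P+=lin([n(-118),n(-100),n(-60)],[3,10])
print([[float(v) for v in r] for r in rows(s,P)])
```

```text
[ 0.46636449 -0.06336793  0.20074754]
-0.01 326.5050438091523 256.9529482720602
0 326.5524228298168 271.1953725227604
0.01 326.59941491818927 285.32148255293225
0.025 326.6691878582519 306.29565634662544
[[0.0, 0.0, 3.4, 0.01, 0.0, -0.0, 0.0], [0.0, 0.0, 6.8, 0.03, 0.0, -0.0, 0.0], [0.0, 0.01, 10.2, 0.04, 0.0, 0.0, 0.0], [0.0, 0.01, 13.6, 0.06, 0.0, 0.0, 0.0], [0.0, 0.01, 13.6, -0.54, 0.0, 0.0, 0.0], [0.0, 0.01, 13.6, -1.14, 0.0, 0.0, 0.0], [0.0, 0.01, 13.6, -1.74, 0.0, 0.0, 0.0], [0.0, 0.01, 13.6, -2.14, 0.0, 0.0, 0.0], [0.0, 0.01, 13.6, -2.54, 0.0, 0.0, 0.0], [0.0, 0.01, 13.6, -2.94, 0.0, 0.0, 0.0], [0.0, 0.01, 13.6, -3.34, 0.0, 0.0, 0.0], [0.0, 0.01, 13.6, -3.74, 0.0, 0.0, 0.0], [0.0, 0.01, 13.6, -4.14, 0.0, 0.0, 0.0], [0.0, 0.01, 13.6, -4.54, 0.0, 0.0, 0.0], [0.0, 0.01, 13.6, -4.94, 0.0, 0.0, 0.0], [0.0, 0.01, 13.6, -5.34, 0.0, 0.0, 0.0], [0.0, 0.01, 13.6, -5.74, 0.0, 0.0, 0.0]]
```

Emit:
{"op": "carry_out", "data": {"moves": [[0,0,3.5,0,0,0,0],[0,0,7,0,0,0,0],[0,0,10.5,0,0,0,0],[0,0,14,0,0,0,0],[0,0,14,0,0,0,0],[0,0,14,-0.5,0,0,0],[0,0,14,-1.1,0,0,0],[0,0,14,-1.5,0,0,0],[0,0,14,-1.9,0,0,0],[0,0,14,-2.3,0,0,0],[0,0,14,-2.6,0,0,0]]}}

```text
time: 14.15
position: [0.4919, -0.0561, 0.0608]
tool_rot: [0.422, 0.568, -0.568, -0.421]
ft_force: [0.2, 0.0, -0.1]
grip_width: 0.0005
```

Run:
```python
from h import *
import cv2
o=robot.get_obs();print(o['position'],o['ft_force'],RS.T@(o['position'][:2]-S))
s=pose(json.load(open("cmd.json")),[0,0,14,-2.6,0,0,0]);print(s)
json.dump([float(v) for v in s],open("cmd.json","w"))
cv2.imwrite("pics/s13.png",cv2.resize(robot.camera("scene")[:,:,::-1][100:270,150:376],(800,600)))
```

```text
[ 0.49191874 -0.05613806  0.06078477] [ 0.19255822  0.02085572 -0.12862878] [-0.09030711 -0.00020324]
(np.float64(0.49080033069460527), np.float64(-0.056347974862480985), 0.06, 1.8650000000000002)
```

View pics/s13.png

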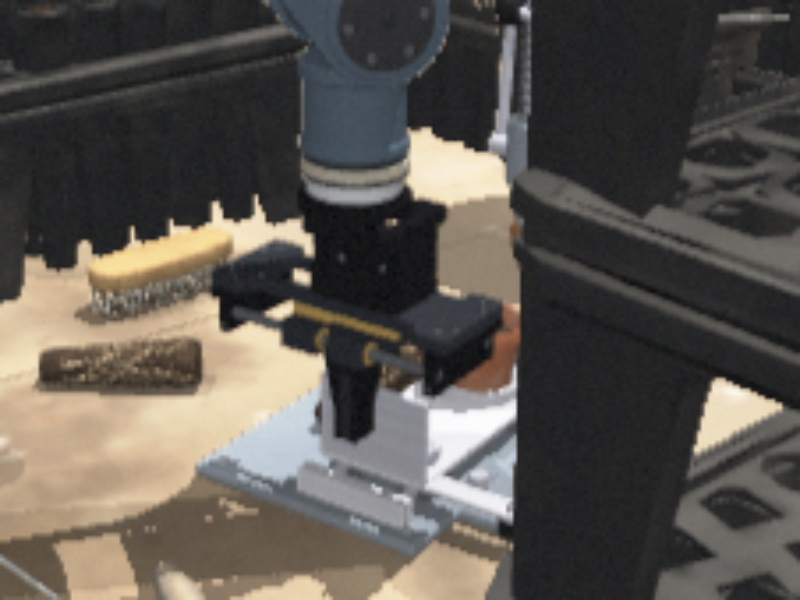

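Emit:
{"op": "carry_out", "data": {"moves": [[0,0,0,-0.3,0,0,0],[0,0,0,-0.6,0,0,0],[0,0,0,-0.9,0,0,0],[0,0,0,-1.2,0,0,0],[0,0,0,-1.5,0,0,0]]}}

```text
time: 14.7
position: [0.5045, -0.0519, 0.06]
tool_rot: [-0.42, -0.567, 0.569, 0.422]
ft_force: [-2.6, -1.9, 0.4]
grip_width: 0.0008
```

Run:
```python
from h import *
import cv2
o=robot.get_obs();print(o['position'],o['ft_force'],RS.T@(o['position'][:2]-S))
s=pose(json.load(open("cmd.json")),[0,0,0,-1.5,0,0,0]);print(s)
json.dump([float(v) for v in s],open("cmd.json","w"))
cv2.imwrite("pics/s14.png",cv2.resize(robot.camera("scene")[:,:,::-1][100:270,150:376],(800,600)))
cv2.imwrite("pics/t14.png",cv2.resize(robot.camera("top")[:,:,::-1][100:245,200:345],(600,600),interpolation=cv2.INTER_CUBIC))
```

```text
[ 0.50454411 -0.05190047  0.05997211] [-2.63335779 -1.8694916   0.42672296] [-0.07699561  0.0001979 ]
(np.float64(0.5051558311374759), np.float64(-0.05199830739993386), 0.06, 1.8650000000000002)
```

View pics/s14.png

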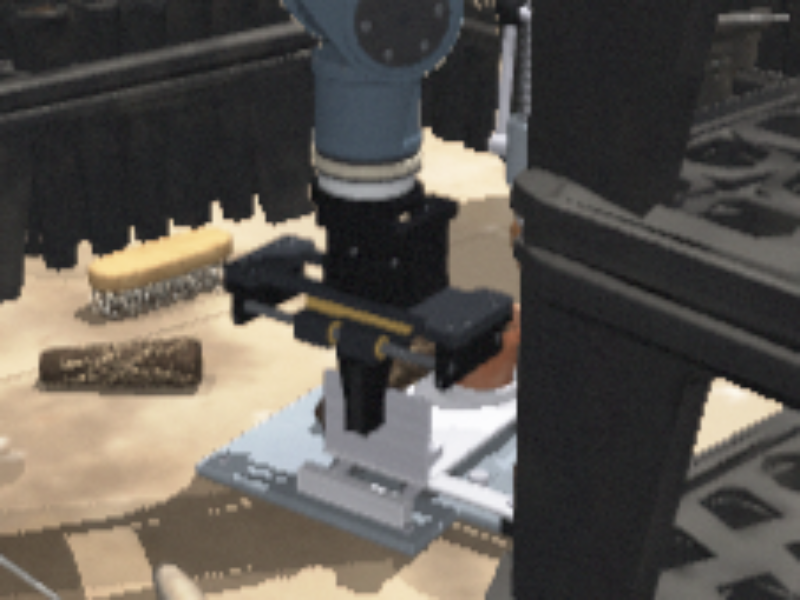

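View pics/t14.png

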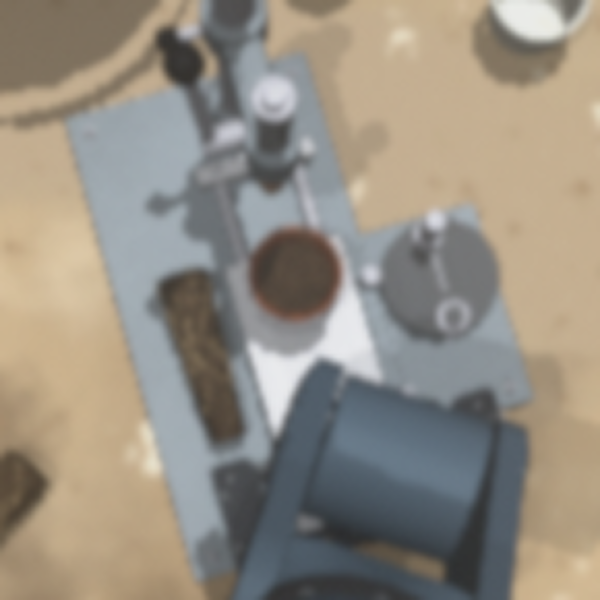

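Emit:
{"op": "carry_out", "data": {"moves": [[0,0,0,-0.3,0,0,0],[0,0,0,-0.6,0,0,0],[0,0,0,-0.9,0,0,0],[0,0,0,-1.2,0,0,0],[0,0,0,-1.5,0,0,0],[0,0,0,-1.8,0,0,0],[0,0,0,-2.1,0,0,0],[0,0,0,-2.4,0,0,0],[0,0,0,-2.7,0,0,0],[0,0,0,-3.0,0,0,0],[0,0,0,-3.3,0,0,0],[0,0,0,-3.6,0,0,0],[0,0,0,-3.9,0,0,0],[0,0,0,-4.2,0,0,0],[0,0,0,-4.5,0,0,0],[0,0,0,-4.8,0,0,0],[0,0,0,-5.0,0,0,0]]}}

```text
time: 16.5
position: [0.5539, -0.0372, 0.0603]
tool_rot: [0.421, 0.568, -0.568, -0.421]
ft_force: [-3.5, 1.4, -1.6]
grip_width: 0.0007
```

Run:
```python
from h import *
import cv2
o=robot.get_obs();print(o['position'],o['ft_force'],RS.T@(o['position'][:2]-S))
s=pose(json.load(open("cmd.json")),[0,0,0,-5,0,0,0]);print(s)
json.dump([float(v) for v in s],open("cmd.json","w"))
cv2.imwrite("pics/t15.png",cv2.resize(robot.camera("top")[:,:,::-1][100:245,200:345],(600,600),interpolation=cv2.INTER_CUBIC))
```

```text
[ 0.55386964 -0.03722473  0.06025556] [-3.47016499  1.35465764 -1.58917529] [-2.55336581e-02 -3.43114491e-05]
(np.float64(0.553007499280378), np.float64(-0.037499415858110105), 0.06, 1.8650000000000002)
```

View pics/t15.png

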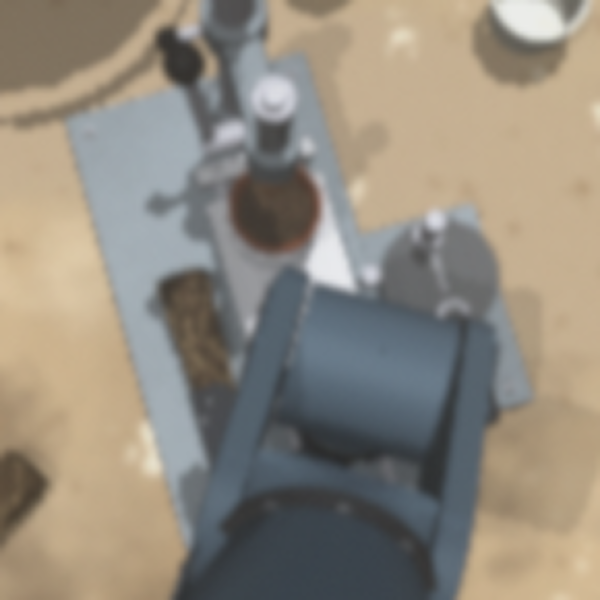

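Emit:
{"op": "carry_out", "data": {"moves": [[0,0,0,-0.2,0,0,0],[0,0,0,-0.4,0,0,0],[0,0,0,-0.6,0,0,0],[0,0,0,-0.7,0,0,0],[0,0,0,-0.7,0,0,0]]}}

```text
time: 17.05
position: [0.5608, -0.0354, 0.0603]
tool_rot: [0.422, 0.568, -0.568, -0.421]
ft_force: [-3.1, 0.6, 0.2]
grip_width: 0.0004
```

Run:
```python
from h import *
import cv2
o=robot.get_obs();print(o['position'],o['ft_force'],RS.T@(o['position'][:2]-S))
s=pose(json.load(open("cmd.json")),[0,0,0,-.7,0,0,0]);print(s)
json.dump([float(v) for v in s],open("cmd.json","w"))
```

```text
[ 0.5607823  -0.03538727  0.0603223 ] [-3.1136712   0.60190622  0.22031716] [-0.01838507 -0.00027672]
(np.float64(0.5597067328203843), np.float64(-0.03546957104225478), 0.06, 1.8650000000000002)
```

Emit:
{"op": "carry_out", "data": {"moves": [[0,0,0,-0.15,0,0,0],[0,0,0,-0.3,0,0,0],[0,0,0,-0.45,0,0,0],[0,0,0,-0.45,0,0,0]]}}

```text
time: 17.45
position: [0.5625, -0.0348, 0.0603]
tool_rot: [-0.42, -0.567, 0.569, 0.422]
ft_force: [-7.9, -4.3, 4.0]
grip_width: 0.0005
```

Run:
```python
from h import *
import cv2
o=robot.get_obs();print(o['position'],o['ft_force'],RS.T@(o['position'][:2]-S))
s=pose(json.load(open("cmd.json")),[0,0,0,-.45,0,0,0]);print(s)
json.dump([float(v) for v in s],open("cmd.json","w"))
im=robot.camera("top")[:,:,::-1];cv2.imwrite("pics/t16r.png",im)
cv2.imwrite("pics/t16.png",cv2.resize(im[100:245,200:345],(600,600),interpolation=cv2.INTER_CUBIC))
```

```text
[ 0.56252037 -0.03476836  0.06034576] [-7.90892814 -4.31597462  4.04329795] [-0.01654225 -0.00018748]
(np.float64(0.5640133829532454), np.float64(-0.03416467080349064), 0.06, 1.8650000000000002)
```

View pics/t16.png

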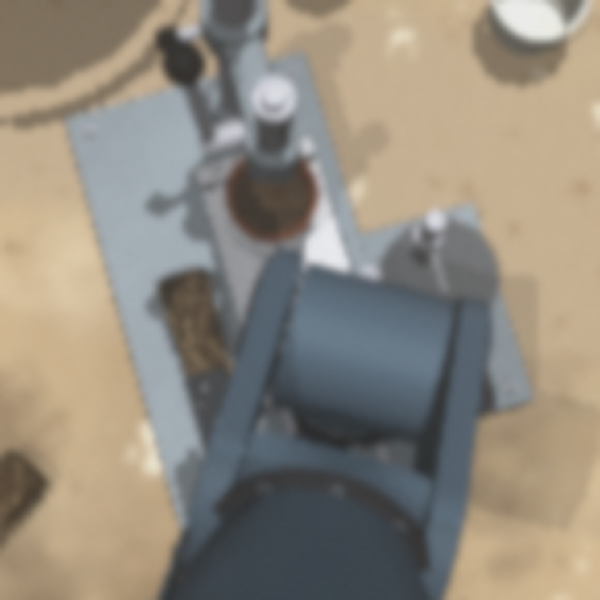

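Emit:
{"op": "carry_out", "data": {"moves": [[0,0,0,-0.15,0,0,0],[0,0,0,-0.3,0,0,0],[0,0,0,-0.3,0,0,0],[0,0,0,-0.3,0,0,0]]}}

```text
time: 17.9
position: [0.5624, -0.0347, 0.0604]
tool_rot: [-0.418, -0.566, 0.571, 0.423]
ft_force: [-12.3, -7.7, 8.9]
grip_width: 0.0002
```

Run:
```python
from h import *
o=robot.get_obs();print(o['position'],o['ft_force'],RS.T@(o['position'][:2]-S))
k=600/145
w=ray("top",200+(272-1.5)/k,100+(196-1.5)/k,.098)[:2];print(RS.T@(w-S))
```

```text
[ 0.56244107 -0.03468778  0.06038843] [-12.26691861  -7.66450015   8.85586667] [-1.65948314e-02 -8.73937874e-05]
[0.13800571 0.00016172]
```

Emit:
{"op": "carry_out", "data": {"moves": [[0,0,0,0.5,0,0,0],[0,0,0,2,0,0,0],[0,0,0,5,0,0,0],[0,0,0,8,0,0,0],[0,0,-4,9,0,0,0],[0,0,-8,10,0,0,0],[0,0,-12,11,0,0,0],[0,0,-16,13,0,0,0],[0,0,-18,15,0,0,0],[0,0,-18,17,0,0,0],[0,0,-18,17,0,0,0]]}}

```text
time: 19.0
position: [0.4047, -0.0831, 0.2416]
tool_rot: [0.424, 0.568, -0.567, -0.42]
ft_force: [-0.8, 0.8, -0.8]
grip_width: 0.0005
```

Run:
```python
from h import *
import cv2
o=robot.get_obs();print(o['position'],o['ft_force'])
im=robot.camera("top")[:,:,::-1];cv2.imwrite("pics/t17r.png",im)
cv2.imwrite("pics/t17.png",cv2.resize(im[100:245,200:345],(600,600),interpolation=cv2.INTER_CUBIC))
cv2.imwrite("pics/s17.png",cv2.resize(robot.camera("scene")[:,:,::-1][100:270,150:376],(800,600)))
```

```text
[ 0.40471836 -0.08308053  0.24156223] [-0.83103592  0.76522572 -0.77693642]
```

View pics/t17.png

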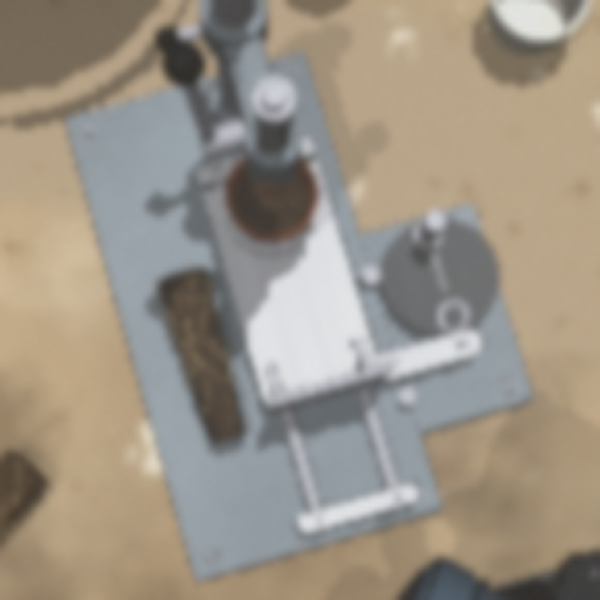

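View pics/s17.png

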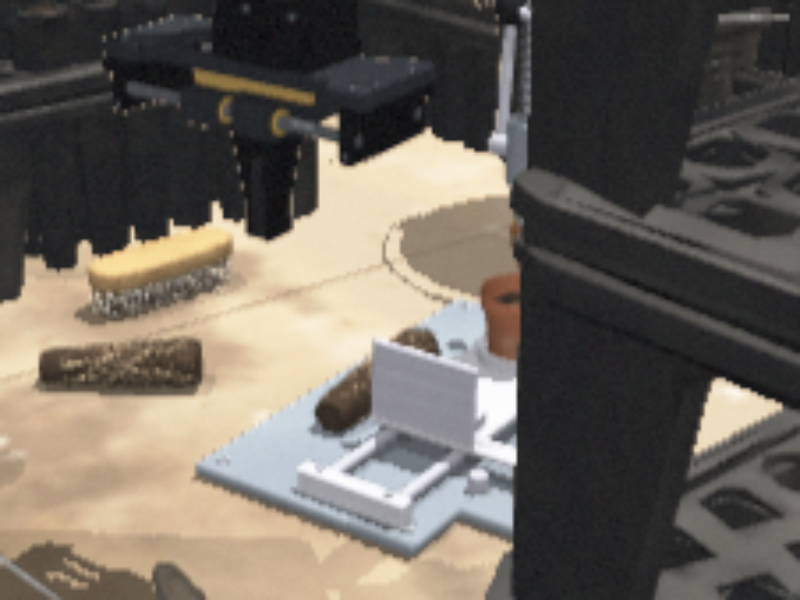

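View pics/t17r.png

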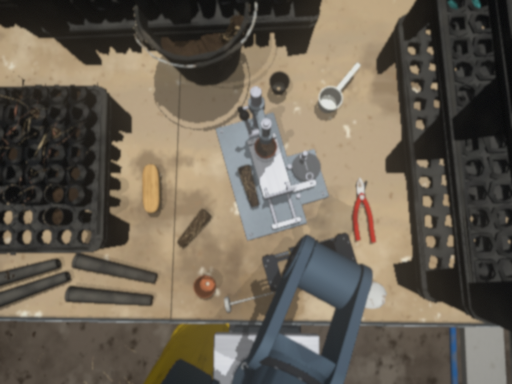

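Run:
```python
from rig import robot
print(robot.get_obs()['time'],robot.hand_in())
```

```text
the job is handed in; nothing more can be done
19.1 None
```

The cam is at its low point against its far stop peg and the carriage is forward at its end stop, with the pot under the dibble. I handed the job in at 19.1 s with the arm clear of everything.

- **Cam:** I pushed its stud round by the right with the shut fingertips. At the stop peg the force rose from about 3 N to about 14 N with almost no further movement. The top picture then showed the disc against the peg.
- **Carriage:** Only after that I pushed the push plate forward. Near the expected end of travel the force rose from about 3 N to about 17 N and the carriage stopped.
- **Last checks:** Travel measured in the top picture is about 63 mm (64 mm is full travel). The pot centre came out at station (138, 0) mm against (140, 0), within my measuring error of about 2 mm. The plugs, secateurs and brush looked unmoved in the last pictures, and the pot was upright in its seat.
- **What disagreed:** My first cam push missed. At a TCP height of about 71–75 mm the fingers passed the stud without turning the cam. In the pictures the shut fingertips end about level with the TCP, not 25 mm ahead of it. I went back, lowered the tool to 50–60 mm, and the push then worked.

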